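# Load the spindle carriage, latch its sprung gate and start the blow-off

### The arm

A 6-joint arm with a two-finger parallel gripper is mounted at the origin on a cart in front of the work surface, level with it; the furniture and walls round the work are solid. World frame = base frame: x ahead of the robot, y to its left, z up, the work surface at z = 0. Lengths are in m, angles in rad, forces in N, time in s.
With the tool pointing down it reaches from about 0.375 to 0.925 m from the base axis. Payload 5.7 kg.
Tool frame: the origin (TCP) lies between the finger pads; the fingertips stand 11 mm ahead of it and the grasp point (between the pads) lies 8 mm behind it; x points along the fingers, z is the direction in which the jaws open and shut, and the axes are right-handed (so a half turn about x gives the same grasp; the last joint's range is limited). The gripper opens to 88 mm and grips with 3 to 60 N. Pads are 20 mm wide; open, the fingers measure 115 mm over their backs; the gripper's body (75 mm by 178 mm) begins 61 mm behind the grasp point.
Start: joints at [-1.292, 0.359, 1.51, -0, 1.272, -0.115], TCP at [0.23, -0.554, 0.234] pointing down, gripper open.
Joint ranges: [-2.97, 2.97], [-1.01, 2.36], [0.21, 2.38], [-0.96, 4.11], [0.2, 2.71], [-2.98, 2.98]. Speed limits (rad/s): [2.39, 2.39, 3.14, 3.14, 3.14, 3.14].

### API

Orientations are given as [roll, pitch, yaw] about the fixed x, y, z axes, in that order (R = Rz(yaw) Ry(pitch) Rx(roll)).
In Python, from bench import sensors, cams, order, models gives the robot as it stands.
- The arm moves only by the tool step_arm, never from a script. Its arguments are lists of equal length, an entry for each row: "travel": the shift along the tool's x, y, z in cm, a list of three; "twist": the turn about the tool's x in degrees. In form: {"travel": [[dx, dy, dz], ...], "twist": [twist, ...]}. A call has 1 to 20 rows; each row shifts and turns the commanded pose from where the row before left it, along the tool's axes as they then stand; what a row does not reach is not made up. A row lasts 1/10 s, in which the tool goes at most 50 mm and 8.59 degrees, less where a joint would pass 70% of its speed; a pose out of reach is approached as far as the arm can. A call with a gripper value outside its range is refused whole. "gripper" is the opening, from -1 (shut) to 1 (fully open), set as the call begins (left out, the last holds). The fingers move at their own pace and stop on an object; "grip_force" is the grip in N (left out, the last holds). Time passes only in rows, so rows that do not move let the fingers close. It gives the time, the measured TCP pose, the force and the opening at its end, in the units of the state.
- sensors.get_obs(): the state, without advancing time (a new reading comes with each control period).
- cams.camera(name): name is "scene" or "top"; returns a dict with "frame" (400x640x3 uint8, red, green, blue), "range_z" (400x640 float32, m along the optical axis (not along the pixel's ray), 0 where there is no reading), "mtx" (3x3 intrinsics, pixels), "D" ([k1, k2, p1, p2, k3] as OpenCV has them; the pictures are not rectified), "origin" and "orientation" of the camera in the world. Camera axes: x right, y down, z forward; pixel columns grow to the right and rows downward; lengths in m; the calibration is good to about 2 mm. A picture is of the moment at which its call begins.
- order.finish_job(): hands the job in, once; it reports no verdict.
Trained networks look in the newest picture that a camera, given by its name, has taken for a name from the list of things; names that differ only in an ending like _2 or _b are one class to them, and where a whole thing is asked for, a point or a joint stands for the part that bears it (a point fixed in the world has none). Each returns a list of dicts, best first, with "score" (0 to 1); they miss things now and then, are a little off and sometimes report something else, mostly with a low value. They report only what shows in the picture. A call takes as long as a camera call.
- models.boxes_of(query, camera): "position" ([x, y, z] in m, in world coordinates, good to about 4 mm: the middle of the surface that is visible of it).
The state is a dict: "t": time; "joints": joint angles; "qd": joint speeds; "joint_torque": joint torques, N m; "eef_pos": TCP position; "orientation": TCP orientation; "contact_force": force on the tool from outside, world axes, zero at the start; "torque": the same for the moment, N m; "grip_width": finger opening in m.
Only numpy, scipy, OpenCV 4.12 (cv2) and the standard library are available. Lean on these libraries where they do the work, as an engineer would, in place of code of your own. Each camera call takes 0.05 s, during which the arm holds its last target.

### The job

Get the turned spindles on the bench ready for blowing off: lay every one of them across the carriage, each in its own pair of V rests with its thick body between the two rails. Then swing the sprung gate down over them, hold it down against its spring and slide its bolt fully under the keeper by the black handle, and only after that push the carriage along its rails under the air arch until the pawl has clicked in behind it and it stays there, and last of all open the air cock on the arch by turning its lever all the way in line with the arch. Leave the jar, the small bottle and the loupe standing where they are.

Things in the scene. Friction and masses are not known exactly. Their poses are not given: they have to be found in the camera images.
- station: Blow-off station fixed on the bench: base plate 242 x 380 mm, 10 mm thick, with rails, carriage and air arch. Origin on the bench; plate from -123 to +119 mm in x, -180 to +200 mm in y. x runs across the rails, away from the robot, y along the rails to the robot's left. The arch spans the rails at y = -115 mm (92 to 118 mm high): a shut gate passes under it, an open one strikes it.
- carriage_mid (a point): Middle of the middle one of five pairs of V rests, where a seated spindle's middle lies, its axis along x (55 mm over the bench); the other pairs are 38 and 76 mm from it in +y and -y. Axes as the station's; moves with the carriage. Two white 8 mm thick saw-tooth rails run along y at x = +40 and -40 mm; tooth tips 12 mm above, V bottoms (90 degrees) 7 mm below, the deck 26 mm below this point.
- spindle_0_mid (a point): Middle, on the axis, of a turned steel spindle (absent in some starts), 80 g, 104 mm long, lying on the bench, axis 7 mm high. Square body 14 x 14 mm, 60 mm long; round journals 10 mm thick, 22 mm long at both ends. x is along it; both ends are alike. Seated, its journals lie in facing V notches, its body between the rails with 6 mm play either way.
- spindle_1_mid (a point): Middle, on the axis, of a turned steel spindle (absent in some starts), 80 g, 104 mm long, lying on the bench, axis 7 mm high. Square body 14 x 14 mm, 60 mm long; round journals 10 mm thick, 22 mm long at both ends. x is along it; both ends are alike. Seated, its journals lie in facing V notches, its body between the rails with 6 mm play either way.
- spindle_2_mid (a point): Middle, on the axis, of a turned steel spindle (absent in some starts), 80 g, 104 mm long, lying on the bench, axis 7 mm high. Square body 14 x 14 mm, 60 mm long; round journals 10 mm thick, 22 mm long at both ends. x is along it; both ends are alike. Seated, its journals lie in facing V notches, its body between the rails with 6 mm play either way.
- spindle_3_mid (a point): Middle, on the axis, of a turned steel spindle (absent in some starts), 80 g, 104 mm long, lying on the bench, axis 7 mm high. Square body 14 x 14 mm, 60 mm long; round journals 10 mm thick, 22 mm long at both ends. x is along it; both ends are alike. Seated, its journals lie in facing V notches, its body between the rails with 6 mm play either way.
- spindle_4_mid (a point): Middle, on the axis, of a turned steel spindle (absent in some starts), 80 g, 104 mm long, lying on the bench, axis 7 mm high. Square body 14 x 14 mm, 60 mm long; round journals 10 mm thick, 22 mm long at both ends. x is along it; both ends are alike. Seated, its journals lie in facing V notches, its body between the rails with 6 mm play either way.
- gate (a joint): Sprung gate over the rests, rad: 0 fully down (shut), 1.85 open, leaning back. A steel frame 222 mm long in y; its white bar lies 3.4 mm over seated spindles when shut, and a spindle not down in its rest stops it. A torsion spring always drives it open (0.15 N m open, 0.9 N m shut: 5 N at the handle); let go unbolted, it springs open.
- gate_hinge (a point): Middle of the gate's hinge line, on the carriage's far side, 68 mm over the bench; the line runs along the station's y. The gate's free edge points to the station's -x when shut and swings up and back towards +x as the joint grows.
- bolt (a joint): Bolt on the gate's free edge, m: 0 withdrawn, 0.016 fully shot (towards the station's +y); friction of 2 N keeps it where it is left, anywhere at the start. Shot more than 3 mm it lands on top of the keeper, a steel hook at the carriage's front left corner, and the gate cannot go down. With the gate held at 0 it slides under the keeper with 2 mm to spare and then holds the gate.
- handle_mid (a point): Middle of the black handle that moves both gate and bolt: a freely turning sleeve 16 mm thick, 54 mm long in y, on two legs 44 mm out from the bolt's rod (clear space inside), in the gate's plane, 186 mm from the hinge line, 30 mm to the +y side of the gate's middle (more as the bolt is shot). 247 mm over the bench with the gate open, 68 mm shut. Axes as the gate's.
- carriage (a joint): Travel of the carriage on its rails, m: 0 at the loading end (as at the start), 0.100 at the end stop; grows towards the station's -y, the robot's right. A return spring of 2.5 to 4 N pulls it back to 0 unless the pawl holds it.
- push_face (a point): Point on the outer (+y) face of the carriage's upright push plate, on its middle line, 70 mm over the bench: push here towards the station's -y. The plate is 70 mm wide in x, 6 mm thick and reaches from 27 to 93 mm over the bench.
- pawl (a joint): Sprung pawl at the front of the base plate, rad: 0 sprung in; the carriage's strike roller presses it aside (to about 0.2) in passing, and at about 93 mm of travel it snaps back to 0 and keeps the carriage from returning.
- air_cock (a joint): Quarter-turn air cock on top of the arch, rad: 0 shut (lever across the arch, pointing to the station's -y), 1.57 fully open (lever along the arch, pointing to the station's +x); turns counter-clockwise seen from above. Moves stiffly (about 1.3 N at the grip) and stays where it is left; starts at 0 to 0.3.
- cock_pivot (a point): Point on the cock's upright turning axis, at the lever's height, 141 mm over the bench; the arch's top lies 23 mm below.
- cock_lever (a point): Middle of the black grip of the cock's lever, 45 mm from the turning axis: grip 40 mm long, 15 mm wide, 9 mm thick, lying level 141 mm over the bench; it ends 65 mm from the axis. Its -y points along the lever, away from the axis.
- nut_jar: Jar of lock nuts, 44 mm thick, 61 mm high, standing on the bench; bystander. Origin under its middle.
- threadlock_bottle: Small bottle, 29 mm thick, 96 mm high, standing on the bench; bystander. Origin under its middle.
- loupe: Inspection loupe, 37 mm thick, 38 mm high, standing on the bench; bystander. Origin under its middle.

How it is judged:
On the way, in this order (a step that is already met when the one before it is completed fails the run):
1. all spindles lie in V rests of the carriage, the gate still open and the carriage at its loading end (z of spindle_0_mid in the frame of carriage_mid between -0.003 and 0.0025 m and x of spindle_0_mid in the frame of carriage_mid between -0.008 and 0.008 m and y of spindle_0_mid in the frame of carriage_mid between -0.083 and 0.083 m and angle between the x axis of each of spindle_0_mid, spindle_1_mid, spindle_2_mid, spindle_3_mid, spindle_4_mid and the x axis of carriage_mid, either way round below 0.08 rad and z of spindle_1_mid in the frame of carriage_mid between -0.003 and 0.0025 m and x of spindle_1_mid in the frame of carriage_mid between -0.008 and 0.008 m and y of spindle_1_mid in the frame of carriage_mid between -0.083 and 0.083 m and z of spindle_2_mid in the frame of carriage_mid between -0.003 and 0.0025 m and x of spindle_2_mid in the frame of carriage_mid between -0.008 and 0.008 m and y of spindle_2_mid in the frame of carriage_mid between -0.083 and 0.083 m and z of spindle_3_mid in the frame of carriage_mid between -0.003 and 0.0025 m and x of spindle_3_mid in the frame of carriage_mid between -0.008 and 0.008 m and y of spindle_3_mid in the frame of carriage_mid between -0.083 and 0.083 m and z of spindle_4_mid in the frame of carriage_mid between -0.003 and 0.0025 m and x of spindle_4_mid in the frame of carriage_mid between -0.008 and 0.008 m and y of spindle_4_mid in the frame of carriage_mid between -0.083 and 0.083 m and value of joint gate above 1 rad and value of joint carriage below 0.02 m), for 0.2 s.
2. the gate is down and its bolt is shot under the keeper, the carriage still at its loading end (value of joint gate below 0.05 rad and value of joint bolt above 0.011 m and value of joint carriage below 0.02 m), for 0.3 s.
3. the carriage is home behind the pawl (value of joint carriage above 0.088 m and value of joint pawl below 0.08 rad), for 0.2 s.
4. the air cock is open (value of joint air_cock above 1.35 rad), for 0.1 s.
At the end, for the whole second after the job is handed in: Every spindle is seated in a V rest (within 2.5 mm in height, 8 mm of the middle line), the gate is within 0.05 rad of shut, its bolt shot at least 11 mm, and the carriage rests at least 88 mm along with the pawl sprung in behind it; the cock is open past 1.35 rad (all of step 3 and z of spindle_0_mid in the frame of carriage_mid between -0.003 and 0.0025 m and x of spindle_0_mid in the frame of carriage_mid between -0.008 and 0.008 m and y of spindle_0_mid in the frame of carriage_mid between -0.083 and 0.083 m and angle between the x axis of each of spindle_0_mid, spindle_1_mid, spindle_2_mid, spindle_3_mid, spindle_4_mid and the x axis of carriage_mid, either way round below 0.08 rad and z of spindle_1_mid in the frame of carriage_mid between -0.003 and 0.0025 m and x of spindle_1_mid in the frame of carriage_mid between -0.008 and 0.008 m and y of spindle_1_mid in the frame of carriage_mid between -0.083 and 0.083 m and z of spindle_2_mid in the frame of carriage_mid between -0.003 and 0.0025 m and x of spindle_2_mid in the frame of carriage_mid between -0.008 and 0.008 m and y of spindle_2_mid in the frame of carriage_mid between -0.083 and 0.083 m and z of spindle_3_mid in the frame of carriage_mid between -0.003 and 0.0025 m and x of spindle_3_mid in the frame of carriage_mid between -0.008 and 0.008 m and y of spindle_3_mid in the frame of carriage_mid between -0.083 and 0.083 m and z of spindle_4_mid in the frame of carriage_mid between -0.003 and 0.0025 m and x of spindle_4_mid in the frame of carriage_mid between -0.008 and 0.008 m and y of spindle_4_mid in the frame of carriage_mid between -0.083 and 0.083 m and value of joint gate below 0.05 rad and value of joint bolt above 0.011 m and value of joint air_cock above 1.35 rad and velocity of joint carriage between -0.01 and 0.01 m/s); the robot touches nothing.
It fails at once if the jar, the small bottle or the loupe is shifted by more than 50 mm or knocked over (distance of any of nut_jar, threadlock_bottle, loupe from where it was at the start of the episode above 0.05 m or angle between any of nut_jar, threadlock_bottle, loupe's own z axis and vertical above 0.6 rad).
Of spindle_0, spindle_1, spindle_2, spindle_3, spindle_4 only 3 to 5 are there at a start; the rules pass over those that are not, and their reading is None.
At some moment in a run one of spindle_0, spindle_1, spindle_2, spindle_3, spindle_4 may be knocked a few centimetres aside while the robot is not near it.
Once in a run the grip may slacken for a moment while it holds something.
It also fails if it takes over 210 s, if anything falls off the work surface, if the arm or the gripper's body presses on something with over 40 N, if the wrist force passes 120 N, or if a joint passes its speed limit or range.

## Working session

There is one attempt and no reset: what is moved stays moved. The work goes in short steps, Python scripts to look and compute and a tool call to move; the robot and the scene stay as the last step left them, time stands still between calls to the robot, and variables do not carry over. Pictures are saved under pics/ and viewed, and the job is handed in when it is done.

Besides the shell and the picture viewer there is one more tool, called after "Emit:" as name(argument=value, ...) on one line, values as JSON. step_arm: Moves the arm, as the interface text tells. Its arguments: {"type":"object","properties":{"travel":{"type":"array"},"twist":{"type":"array"},"gripper":{"type":"number"},"grip_force":{"type":"number"}},"required":["travel","twist"]}

```bash
ls -la; mkdir -p pics; python3 - <<'E'
from bench import sensors,cams,models
import cv2,numpy as np
print(sensors.get_obs())
for n in ("scene","top"):
    c=cams.camera(n); cv2.imwrite(f"pics/{n}0.png",c["frame"][:,:,::-1]); print(n,c["mtx"],c["D"],c["origin"],c["orientation"])
    for q in ["station","carriage_mid","spindle_0_mid","handle_mid","gate_hinge","push_face","cock_pivot","cock_lever","nut_jar","threadlock_bottle","loupe","bolt","pawl"]:
        try: print(n,q,[(np.round(b["position"],3).tolist(),round(b["score"],2)) for b in models.boxes_of(q,n)])
        except Exception as e: print(q,e)
print(sensors.get_obs()["t"])
E
```

```text
total 12
drwxr-xr-x  3 agent agent 4096 Dec  6 03:51 .
drwxr-xr-x 23 root  root  4096 Dec  6 03:51 ..
drwxr-xr-x  2 agent agent 4096 Dec  6 03:51 pics
{'t': 0.0, 'joints': array([-1.29208958e+00,  3.59498554e-01,  1.51142841e+00, -4.27928530e-05,
        1.27246929e+00, -1.15090195e-01]), 'qd': array([ 0.00191749,  0.00093225,  0.00038305, -0.00194151, -0.00121413,
        0.00087598]), 'joint_torque': array([-2.05280230e-03, -5.15378308e+01, -2.70721650e+01,  6.75545214e-02,
        3.49092577e-02, -1.30678632e-04]), 'eef_pos': array([ 0.23001932, -0.55344076,  0.23281493]), 'orientation': array([3.04916429, 1.56899226, 1.87217751]), 'contact_force': array([-0.61365323, -0.18284   , -0.57076031]), 'torque': array([ 0.07152997, -0.03682023,  0.04245326]), 'grip_width': 0.08781010889288941}
scene [[379.05168175   0.         322.91859907]
 [  0.         379.05168175 210.14016419]
 [  0.           0.           1.        ]] [-0.01534432  0.          0.          0.          0.        ] [0.13466119 0.85690257 0.5338106 ] [-1.98303383  0.0194301  -2.70543974]
scene station [([0.572, -0.005,
[... 1114 characters left out ...]
37]
top station [([0.577, -0.049, 0.029], 0.7)]
top carriage_mid [([0.598, -0.0, 0.036], 0.93)]
top spindle_0_mid [([0.599, -0.001, 0.034], 0.68), ([0.46, 0.346, 0.013], 0.68)]
top handle_mid [([0.692, 0.017, 0.23], 0.55)]
top gate_hinge [([0.67, -0.005, 0.183], 0.87)]
top push_face [([0.594, -0.004, 0.03], 0.67), ([0.692, 0.02, 0.228], 0.28), ([0.569, 0.236, 0.012], 0.21)]
top cock_pivot [([0.578, -0.051, 0.026], 0.79)]
top cock_lever [([0.511, -0.21, 0.146], 0.59)]
top nut_jar [([0.414, 0.126, 0.063], 0.48), ([0.464, 0.342, 0.014], 0.42)]
top threadlock_bottle []
top loupe [([0.661, 0.21, 0.033], 0.7), ([0.668, -0.003, 0.187], 0.27)]
top bolt [([0.695, 0.017, 0.231], 0.78)]
top pawl []
1.4
```

View pics/scene0.png

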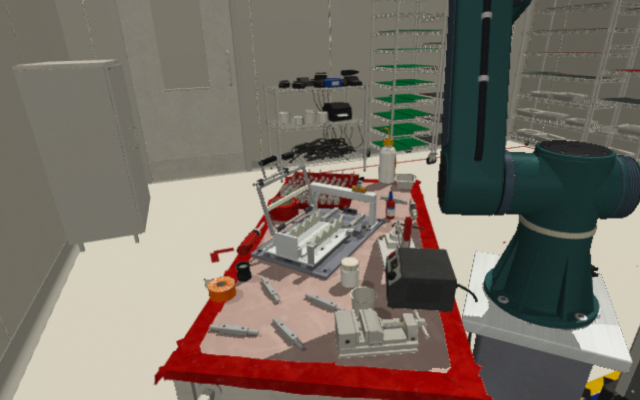

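View pics/top0.png

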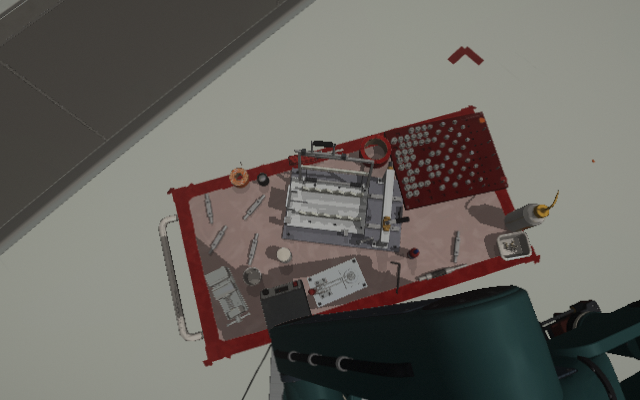

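```bash
cat > h.py <<'E'
from bench import sensors,cams,models
import cv2,numpy as np
from scipy.spatial.transform import Rotation as R
def shot(n,save=None):
    c=cams.camera(n)
    if save: np.savez(save,**{k:np.asarray(v) for k,v in c.items()})
    return c
def cloud(c):
    H,W=c["range_z"].shape
    u,v=np.meshgrid(np.arange(W),np.arange(H))
    p=cv2.undistortPoints(np.stack([u,v],-1).reshape(-1,1,2).astype(float),c["mtx"],c["D"]).reshape(H,W,2)
    z=c["range_z"]
    P=np.dstack([p[...,0]*z,p[...,1]*z,z])
    Rm=R.from_euler("xyz",c["orientation"]).as_matrix()
    return P@Rm.T+c["origin"]
def proj(c,pts):
    Rm=R.from_euler("xyz",c["orientation"]).as_matrix()
    q=(np.atleast_2d(pts)-c["origin"])@Rm
    return cv2.projectPoints(q,np.zeros(3),np.zeros(3),c["mtx"],c["D"])[0].reshape(-1,2)
def crop(c,x0,y0,x1,y1,f,fn):
    im=cv2.resize(c["frame"][y0:y1,x0:x1,::-1],None,fx=f,fy=f,interpolation=cv2.INTER_CUBIC); cv2.imwrite(fn,im)
E
python3 - <<'E'
from h import *
c=shot("top","top.npz"); s=shot("scene","scene.npz")
crop(c,160,130,290,290,4,"pics/a.png"); crop(c,270,130,430,260,5,"pics/b.png"); crop(c,380,180,540,290,5,"pics/c.png")
crop(s,170,230,440,370,2.9,"pics/d.png");crop(s,240,140,440,280,4,"pics/e.png")
E
```

```text
(no output)
```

View pics/a.png

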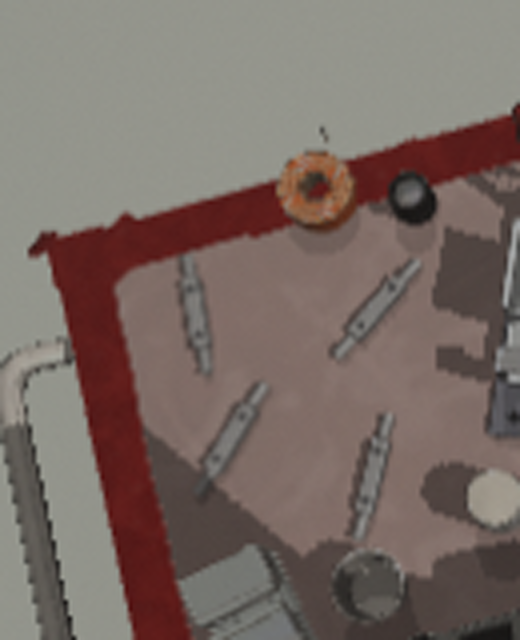

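View pics/b.png

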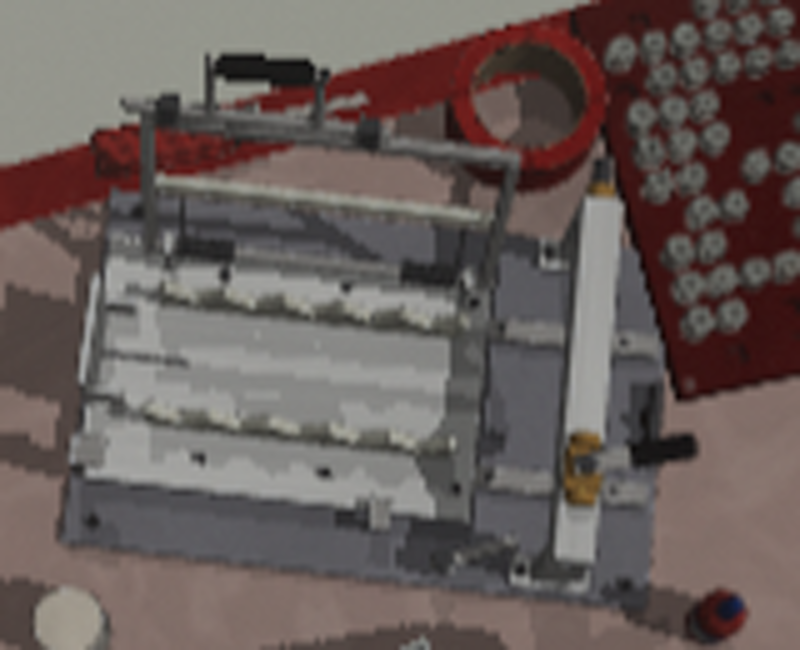

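View pics/c.png

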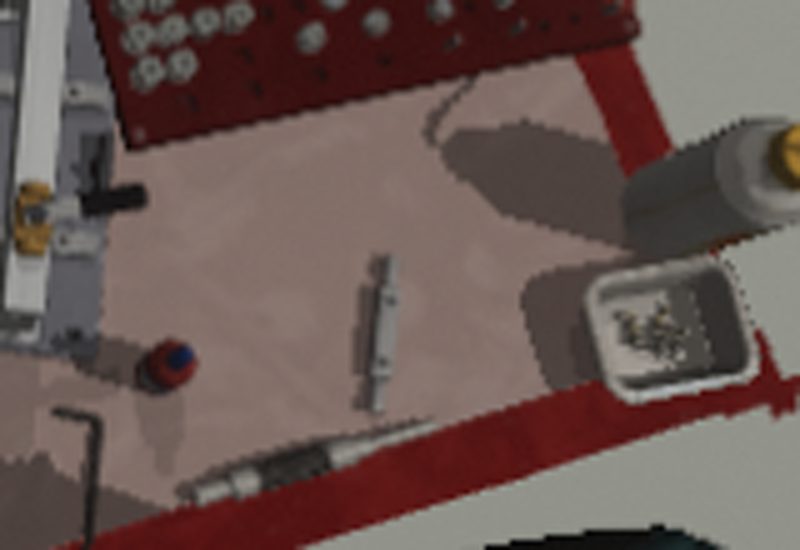

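View pics/d.png

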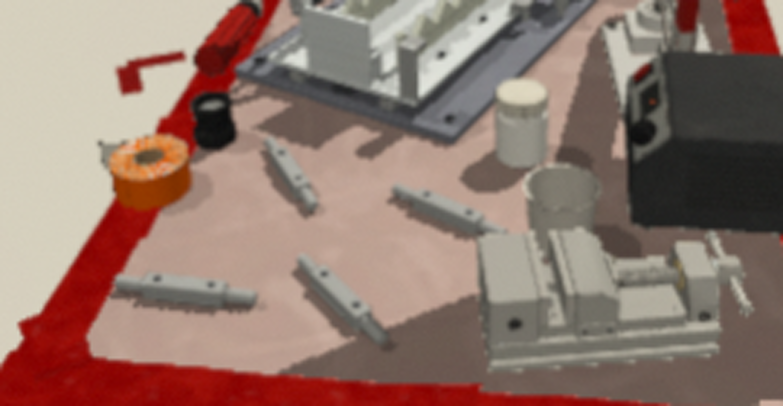

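View pics/e.png

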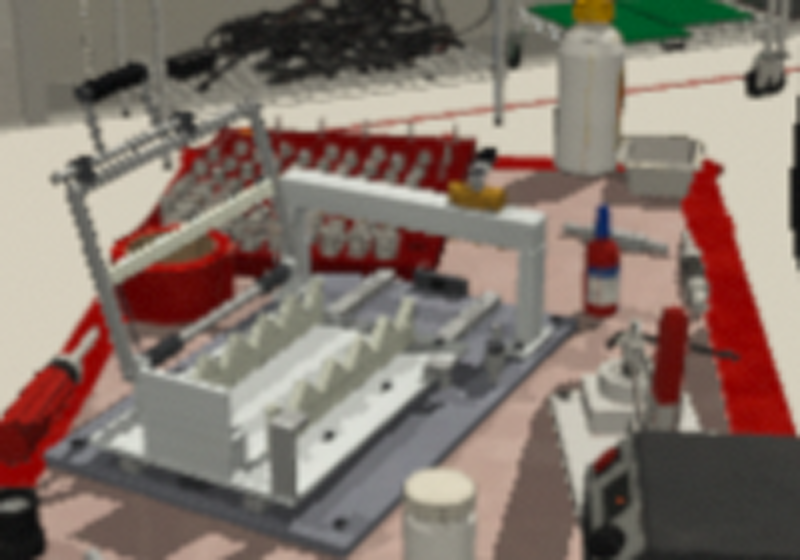

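```bash
cat >> h.py <<'E'
def load(f): return dict(np.load(f))
def spindles(c,verbose=False):
    P=cloud(c); z=P[...,2]; f=c["frame"].astype(int)
    m=(z>0.004)&(z<0.022)&(P[...,0]>0.35)&(P[...,0]<0.8)&(abs(P[...,1])<0.6)
    sat=f.max(2)-f.min(2)
    m&=(sat<22)
    n,l,st,ce=cv2.connectedComponentsWithStats(m.astype(np.uint8),connectivity=8)
    out=[]
    for i in range(1,n):
        if st[i,4]<40: continue
        Q=P[l==i]; q=Q[:,:2].astype(np.float32)
        (ctr,(w,h),a)=cv2.minAreaRect(q)
        L,S=max(w,h),min(w,h)
        if L>0.07 and L<0.13 and S<0.035:
            mu=q.mean(0); d=np.linalg.svd(q-mu,full_matrices=False)[2][0]
            t=(q-mu)@d; mid=mu+d*(t.max()+t.min())/2
            out.append((mid,np.degrees(np.arctan2(d[1],d[0]))%180,L,S,st[i,4],Q[:,2].max()))
    return out
E
python3 - <<'E'
from h import *
for n in ("top","scene"):
    c=load(n+".npz"); P=cloud(c)
    print(n)
    for o in spindles(c): print(np.round(o[0],4),round(o[1],1),np.round(o[2:],3))
c=load("top.npz");P=cloud(c);z=P[...,2]
f=c["frame"].astype(int)
m=(z>0.0065)&(z<0.014)&(P[...,0]>0.4)&(P[...,0]<0.76)&(P[...,1]>-0.28)&(P[...,1]<0.22)&(f[...,2]-f[...,0]>5)
n,l,st,ce=cv2.connectedComponentsWithStats(m.astype(np.uint8),connectivity=8)
i=1+st[1:,4].argmax();q=P[l==i][:,:2].astype(np.float32);print("plate",cv2.minAreaRect(q),st[i]);print(cv2.boxPoints(cv2.minAreaRect(q)))
m=(z>0.108)&(z<0.125)&(P[...,0]>0.42)&(P[...,0]<0.8)&(P[...,1]>-0.3)&(P[...,1]<-0.1)
q=P[m][:,:2].astype(np.float32);print("arch",cv2.minAreaRect(q),m.sum());print(cv2.boxPoints(cv2.minAreaRect(q)))
print(np.median(z[200:215,225:240]), P[205,230])
E
```

```text
top
[0.5656 0.3877] 15.7 [9.90e-02 1.50e-02 1.25e+02 1.90e-02]
[0.5721 0.2384] 142.9 [1.04e-01 1.40e-02 1.21e+02 1.80e-02]
[0.4653 0.3494] 152.8 [1.02e-01 2.10e-02 1.38e+02 1.90e-02]
[ 0.4588 -0.4207] 171.0 [1.05e-01 1.80e-02 1.37e+02 2.00e-02]
[0.4359 0.233 ] 169.7 [1.06e-01 2.10e-02 1.40e+02 1.90e-02]
scene
[0.5736 0.2418] 143.4 [1.03e-01 1.40e-02 1.64e+02 1.50e-02]
[0.4334 0.2374] 170.1 [1.01e-01 1.70e-02 2.37e+02 1.50e-02]
[0.4613 0.354 ] 154.0 [9.90e-02 1.40e-02 2.74e+02 1.70e-02]
[0.5635 0.391 ] 14.8 [1.01e-01 1.60e-02 3.17e+02 1.70e-02]
plate ((0.4886370599269867, -0.14489594101905823), (0.0031561399810016155, 0.0), -90.80615234375) [370 235   2   1   2]
[[ 0.48865926 -0.14331803]
 [ 0.48865926 -0.14331803]
 [ 0.48861486 -0.14647385]
 [ 0.48861486 -0.14647385]]
arch ((0.5751348733901978, -0.18018606305122375), (0.2366153448820114, 0.10514456778764725), 16.03329086303711) 582
[[ 0.44690898 -0.16233486]
 [ 0.47594944 -0.26338944]
 [ 0.7033608  -0.19803727]
 [ 0.67432034 -0.09698269]]
-0.0001672755398878234 [0.57955374 0.31981383 0.00072554]
```

```bash
python3 - <<'E'
from h import *
c=load("top.npz");P=cloud(c);z=P[...,2];f=c["frame"].astype(int)
for (u,v) in [(288,234),(330,238),(372,200),(370,185),(280,245),(350,165),(390,230)]: print(f[v,u],P[v,u].round(4))
m=(z>0.005)&(z<0.02)&(f[...,2]>=f[...,0]-2)
m=m&(P[...,0]>0.42)&(P[...,0]<0.76)&(P[...,1]>-0.28)&(P[...,1]<0.22)
n,l,st,ce=cv2.connectedComponentsWithStats(m.astype(np.uint8),connectivity=8)
for i in range(1,n):
    if st[i,4]>60:
        q=P[l==i][:,:2].astype(np.float32);print("plate",cv2.minAreaRect(q),st[i])
q=P[m][:,:2].astype(np.float32)
print(cv2.minAreaRect(q),cv2.boxPoints(cv2.minAreaRect(q)))
a=(z>0.108)&(z<0.125)&(P[...,0]>0.42)&(P[...,0]<0.8)&(P[...,1]>-0.3)&(P[...,1]<-0.1)&(f.max(2)-f.min(2)<20)&(f.min(2)>100)
n,l,st,ce=cv2.connectedComponentsWithStats(a.astype(np.uint8),connectivity=8)
for i in range(1,n):
    if st[i,4]>60:
        q=P[l==i][:,:2].astype(np.float32);print("arch",cv2.minAreaRect(q),st[i],cv2.boxPoints(cv2.minAreaRect(q)))
E
```

```text
[32 31 31] [0.4856 0.122  0.0094]
[90 89 94] [ 0.4763 -0.014   0.0061]
[86 85 90] [ 0.6055 -0.1504  0.0093]
[89 89 93] [ 0.6582 -0.1444  0.0056]
[127 108 102] [ 0.4512  0.1478 -0.0046]
[128 109 103] [ 0.7287 -0.0772  0.0018]
[82 81 81] [ 0.5045 -0.2065  0.0197]
plate ((0.6813287138938904, -0.03217654675245285), (0.20282375812530518, 0.03167248144745827), 84.3504867553711) [307 170  61  15 462]
plate ((0.6513042449951172, -0.16238613426685333), (0.050638582557439804, 0.06978302448987961), 89.54972076416016) [368 177  16  20 225]
plate ((0.6091296672821045, -0.2334514707326889), (0.0352645143866539, 0.13608631491661072), 84.84566497802734) [391 180  12  40 273]
plate ((0.5643532872200012, -0.15495924651622772), (0.051329273730516434, 0.10064025223255157), 84.70349884033203) [365 197  18  30 404]
plate ((0.49391189217567444, -0.049884647130966187), (0.3801683485507965, 0.08896300196647644), 86.74190521240234) [ 282  224  119   28 1509]
((0.5745269656181335, -0.057855114340782166), (0.37834128737449646, 0.24034787714481354), 84.51543426513672) [[ 0.4368227  -0.2346738 ]
 [ 0.6760703  -0.25764567]
 [ 0.7122312   0.11896357]
 [ 0.47298366  0.14193544]]
arch ((0.6001830697059631, -0.1870594471693039), (0.025275565683841705, 0.15189845860004425), 84.85317993164062) [383 169  12  50 378] [[ 0.5234063  -0.192833  ]
 [ 0.67469233 -0.20645955]
 [ 0.6769598  -0.18128589]
 [ 0.5256738  -0.16765934]]
arch ((0.4698536694049835, -0.17487138509750366), (0.024317841976881027, 0.03504737466573715), 88.72673034667969) [381 230   9  13  93] [[ 0.45206413 -0.18663791]
 [ 0.48710284 -0.1874167 ]
 [ 0.4876432  -0.16310486]
 [ 0.4526045  -0.16232607]]
```

```bash
python3 - <<'E'
from h import *
O=np.array([0.5756,-0.0680]);yaw=np.radians(-5.48);Rz=np.array([[np.cos(yaw),-np.sin(yaw)],[np.sin(yaw),np.cos(yaw)]])
for n in ("top","scene"):
    c=load(n+".npz");P=cloud(c);S=P.copy();S[...,:2]=(P[...,:2]-O)@Rz
    X,Y,Z=S[...,0],S[...,1],S[...,2]
    inb=(abs(X)<0.14)&(Y>-0.2)&(Y<0.22)
    # height map
    W,H=520,800
    im=np.zeros((400,280,3),np.uint8)
    zz=Z[inb];xx=X[inb];yy=Y[inb]
    o=np.argsort(zz)
    col=cv2.applyColorMap(np.clip((zz[o]/0.13*255),0,255).astype(np.uint8),cv2.COLORMAP_JET)[:,0]
    big=np.zeros((2*430,2*280,3),np.uint8)
    for x,y,cc in zip(xx[o],yy[o],col):
        u=int((0.14-x)*2000);v=int((0.22-y)*2000)  # up=+x? put x to left
        cv2.rectangle(big,(u-2,v-2),(u+2,v+2),cc.tolist(),-1)
    big=cv2.rotate(big,cv2.ROTATE_90_CLOCKWISE)
    cv2.imwrite(f"pics/hm_{n}.png",cv2.resize(big,None,fx=.9,fy=.9))
    pm=inb&(Z>0.085)&(Z<0.1)&(Y>0.05)
    print(n,"plate top",[ (np.percentile(a[pm],[5,50,95])).round(3) for a in (X,Y,Z)],pm.sum())
    for sx in (-.05,-.04,-0.03,.03,.04,.05):
        t=inb&(abs(X-sx)<0.006)&(Z>0.056)&(Z<0.075)&(abs(Y)<0.15)
        h=np.histogram(Y[t],bins=np.arange(-.12,.16,.008))[0]; print(sx,h)
E
```

```text
top plate top [array([-0.031,  0.007,  0.075]), array([0.157, 0.189, 0.193]), array([0.087, 0.092, 0.097])] 62
-0.05 [0 0 0 0 0 0 0 0 0 1 2 0 0 1 1 0 0 1 0 2 0 0 0 3 1 0 0 0 1 2 0 0 2 2]
-0.04 [0 0 0 0 0 0 0 0 0 3 8 1 0 4 8 7 0 1 4 8 4 0 0 9 4 4 0 2 5 9 1 0 5 6]
-0.03 [0 0 0 0 0 0 0 0 0 0 0 0 0 0 0 0 0 0 0 0 0 0 0 0 0 0 0 0 0 0 0 0 0 0]
0.03 [0 0 0 0 0 0 0 0 0 1 2 1 0 3 1 2 0 0 2 2 0 0 0 2 2 2 0 0 2 2 1 0 1 2]
0.04 [0 0 0 0 0 0 0 0 0 5 6 3 0 4 5 6 0 0 4 8 2 1 0 7 6 5 0 2 6 7 1 0 3 6]
0.05 [0 0 0 0 0 0 0 0 0 0 0 0 0 0 0 0 0 0 0 0 0 0 0 0 0 0 0 0 0 0 0 0 0 0]
scene plate top [array([-0.033,  0.008,  0.075]), array([0.16 , 0.193, 0.196]), array([0.086, 0.091, 0.097])] 108
-0.05 [0 0 0 0 0 0 0 0 0 0 3 1 0 0 2 3 0 0 0 2 1 0 0 2 1 1 0 0 1 4 2 0 0 2]
-0.04 [ 0  0  0  0  0  0  0  0  0  0  9  1  0  0  5 12  0  0  1  7  9  1  0  3
  9  6  0  0  2 10  6  0  0  2]
-0.03 [0 0 0 0 0 0 0 0 0 0 0 0 0 0 1 0 0 0 0 0 0 0 0 0 0 0 0 0 0 0 0 0 0 0]
0.03 [0 0 0 0 0 0 0 0 0 0 2 1 0 0 5 1 1 0 0 4 3 0 0 1 3 2 0 0 3 2 0 0 0 0]
0.04 [ 0  0  0  0  0  0  0  0  0  0  7  4  0  0  6  7  4  0  0  5  9  0  0  1
  7  7  1  0  3 11  4  0  0  0]
0.05 [0 0 0 0 0 0 0 0 0 0 0 0 0 0 0 1 0 0 0 0 0 0 0 0 0 0 0 0 0 0 0 0 0 0]
```

View pics/hm_top.png

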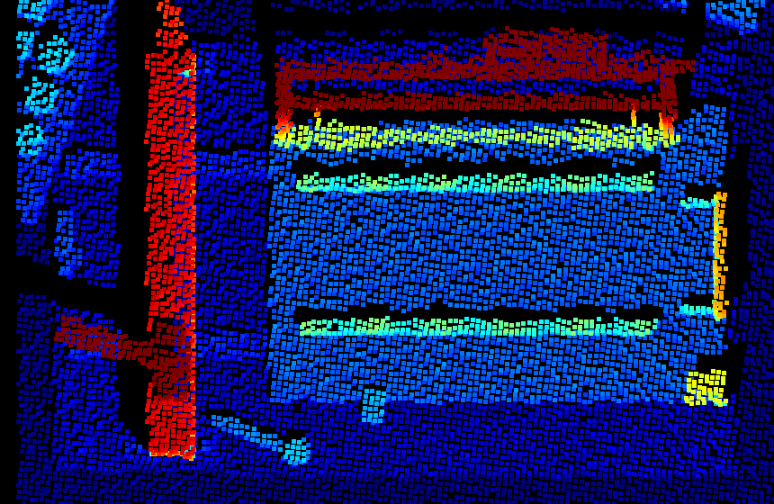

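View pics/hm_scene.png

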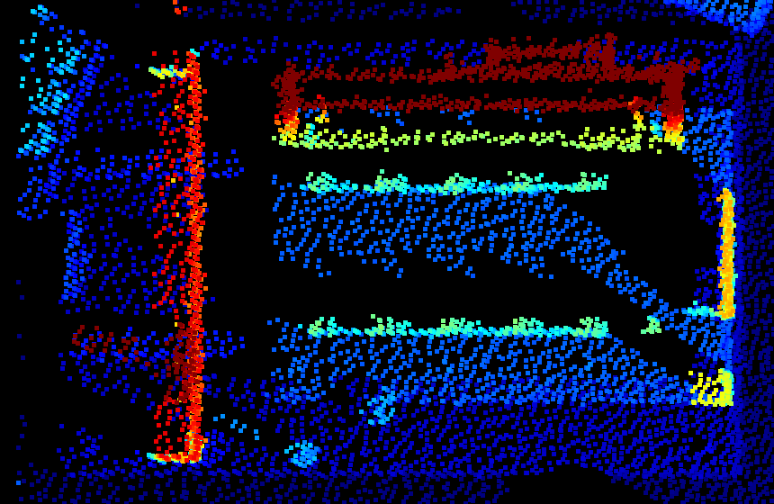

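```bash
python3 - <<'E'
from h import *
big=np.full((110,90),-1.0)
for n in ("top","scene"):
    c=load(n+".npz");P=cloud(c)
    p=P[(c["range_z"]>0)]
    i=((p[:,1]+0.6)/0.04).astype(int);j=((p[:,0]-0.28)/0.04).astype(int)
    k=(p[:,1]>-.6)&(p[:,1]<.5)&(p[:,0]>.28)&(p[:,0]<.8)&(p[:,2]<0.35)
    np.maximum.at(big,(i[k],j[k]),p[k,2])
print("rows y, cols x from .28 step .04; mm")
for i in range(27,-1,-1): print(f"{-.6+.04*i+.02:6.2f}",(big[i,:13]*1000).astype(int))
O=np.array([0.5756,-0.0680]);yaw=np.radians(-5.48);Rz=np.array([[np.cos(yaw),-np.sin(yaw)],[np.sin(yaw),np.cos(yaw)]])
for n in ("top","scene"):
    c=load(n+".npz");P=cloud(c);S=P.copy();S[...,:2]=(P[...,:2]-O)@Rz;f=c["frame"].astype(int)
    X,Y,Z=S[...,0],S[...,1],S[...,2]
    for sg in (-1,1):
        t=(abs(X-sg*.04)<.015)&(Z>.052)&(Z<.075)&(Y>-.05)&(Y<.165); print(n,sg,"railX",np.percentile(X[t],[5,50,95]).round(4),"Y",np.percentile(Y[t],[2,98]).round(4),"zmax",np.percentile(Z[t],[90,99]).round(4))
    t=(abs(X)<.03)&(Z<.045)&(Z>.015)&(Y>-.03)&(Y<.14);print("deck",np.median(Z[t]).round(4))
    dark=f.max(2)<70
    t=dark&(Z>.2)&(Z<.29)&(X>0.05)&(X<.2)&(Y>-.05)&(Y<.2); print("handle",[np.percentile(a[t],[3,50,97]).round(4) for a in (X,Y,Z)],t.sum())
    t=(Z>.15)&(Z<.3)&(X>0.05)&(X<.2)&(Y>-.1)&(Y<.25); print("gate",[np.percentile(a[t],[0,2,50,98,100]).round(4) for a in (X,Y,Z)],t.sum())
    t=dark&(Z>.13)&(Z<.16)&(Y<-.12)&(Y>-.22)&(abs(X)<.12); print("lever",[np.percentile(a[t],[3,50,97]).round(4) for a in (X,Y,Z)],t.sum())
    t=(f[...,0]-f[...,2]>40)&(Z>.1)&(Z<.17)&(Y<-.08)&(Y>-.22)&(X<.05)&(X>-.12); print("cock",[np.percentile(a[t],[3,50,97]).round(4) for a in (X,Y,Z)],t.sum())
    t=(Z>.08)&(Z<.1)&(Y>.15)&(Y<.22)&(abs(X)<.06); print("push top",[np.percentile(a[t],[3,50,97]).round(4) for a in (X,Y,Z)],t.sum())
E
```

```text
rows y, cols x from .28 step .04; mm
  0.50 [  -12   -13   -17 -1000 -1000     2     6    12     7 -1000 -1000 -1000
 -1000]
  0.46 [  -14 -1000     3     6    10     9     8    10     9     8 -1000 -1000
 -1000]
  0.42 [    6    10     7     8     7     9     6    14    14     5 -1000 -1000
 -1000]
  0.38 [    5    61     8    17    16    13    18    17    14     6 -1000 -1000
 -1000]
  0.34 [   64    65    62    15    18    19     5     6     6    32    32 -1000
 -1000]
  0.30 [   66    64    64     6     5     5     7     5    32    35    34    28
 -1000]
  0.26 [   61    52    49    14    10     5    17    17     5    35    34 -1000
 -1000]
  0.22 [   48    52    52    17    18    14     5    16    13    42    38     2
 -1000]
  0.18 [   93    53     7     6     5     5     8     6     6    39     8     4
 -1000]
  0.14 [   95    70    64    67    15    84    92    96    94    29    25    36
 -1000]
  0.10 [   93    87    61    65    12    82    82    92    93   172   209    36
 -1000]
  0.06 [158  85   5   7  14  34  67  35  68 142 255  34  30]
  0.02 [162  68  18   5  13  35  6
[... 1880 characters left out ...]
 railX [0.0344 0.0365 0.0428] Y [-0.0367  0.1255] zmax [0.0641 0.0656]
deck 0.0287
handle [array([0.0974, 0.1107, 0.1178]), array([0.0355, 0.1023, 0.1526]), array([0.2021, 0.2465, 0.2543])] 127
gate [array([0.0829, 0.0868, 0.1002, 0.1166, 0.121 ]), array([-0.0583, -0.0512,  0.0982,  0.1689,  0.1778]), array([0.1505, 0.1534, 0.1984, 0.2535, 0.2552])] 630
lever [array([-0.0579, -0.0488, -0.0429]), array([-0.1679, -0.1562, -0.1433]), array([0.1428, 0.1449, 0.1463])] 13
cock [array([-0.0819, -0.0637, -0.0432]), array([-0.1178, -0.1073, -0.1013]), array([0.1207, 0.1296, 0.134 ])] 73
push top [array([-0.035 , -0.0026,  0.0319]), array([0.1904, 0.194 , 0.1966]), array([0.0806, 0.0878, 0.093 ])] 119
```

```bash
cat >> h.py <<'E'
CM=np.array([0.5786,-0.011]); YAW=-5.48
def slot(k,dx=0,dy=0):
    a=np.radians(YAW); ex=np.array([np.cos(a),np.sin(a)]); ey=np.array([-np.sin(a),np.cos(a)])
    return CM+ex*dx+ey*(.038*k+dy)
def plan(xy,z,jaw=None):
    """jaw: world angle (deg) of the jaw opening direction, mod 180. Twist first, then shift in new axes."""
    o=sensors.get_obs(); M=R.from_euler("xyz",o["orientation"]).as_matrix()
    zt=M[:,2]; cur=np.degrees(np.arctan2(zt[1],zt[0]))
    tw=0
    if jaw is not None:
        d=(jaw-cur+90)%180-90   # world ccw turn
        tw=d*np.sign(M[2,0])    # tool x down => twist = -ccw
    Mn=M@R.from_euler("x",tw,degrees=True).as_matrix()
    D=np.array([xy[0],xy[1],z])-o["eef_pos"]
    print("t",round(o["t"],2),"pos",o["eef_pos"].round(4),"jaw",round(cur%180,1),"j1,j6",o["joints"][[0,5]].round(2),"w",round(o["grip_width"],4),"F",o["contact_force"].round(1))
    print("  twist",round(tw,1),"alt",round(tw-180*np.sign(tw),1),"| shift(cm) after twist",(Mn.T@D*100).round(2),"| before twist",(M.T@D*100).round(2))
    return tw,Mn.T@D*100
E
python3 - <<'E'
from h import *
print(R.from_euler("xyz",sensors.get_obs()["orientation"]).as_matrix().round(3))
plan((0.458,-0.419),0.12,81)
E
```

```text
[[-0.     0.923  0.384]
 [ 0.     0.384 -0.923]
 [-1.     0.    -0.   ]]
t 1.5 pos [ 0.2302 -0.554   0.2336] jaw 112.6 j1,j6 [-1.29 -0.12] w 0.088 F [0.3 0.4 0.1]
  twist 31.6 alt -148.4 | shift(cm) after twist [ 11.36  20.39 -16.9 ] | before twist [11.36 26.22 -3.73]
```

Emit:
step_arm(travel=[[0,3.3,-0.47],[0,3.3,-0.47],[0,3.3,-0.47],[0,3.3,-0.47],[0,3.3,-0.47],[0,3.3,-0.47],[0,3.3,-0.47],[0,3.1,-0.47],[1.9,0,0],[1.9,0,0],[1.9,0,0],[1.9,0,0],[1.9,0,0],[1.9,0,0],[0,0,0]], twist=[0,0,0,0,0,0,0,0,5.3,5.3,5.3,5.3,5.3,5.1,0], gripper=0)

```text
t: 3.0
eef_pos: [0.4563, -0.4173, 0.1171]
orientation: [-2.271, 1.566, 2.282]
contact_force: [-0.5, 0.5, 0.8]
grip_width: 0.0439
```

```bash
python3 - <<'E'
from h import *
plan((0.458,-0.419),0.013,81)
s=shot("scene"); c=shot("top")
crop(s,330,130,530,260,4,"pics/f1.png");crop(c,380,150,540,290,4,"pics/f2.png")
p=sensors.get_obs()["eef_pos"]
print(proj(s,p),proj(c,p))
E
```

```text
t 3.0 pos [ 0.4563 -0.4173  0.1171] jaw 80.9 j1,j6 [-0.85  0.88] w 0.0439 F [-0.5  0.5  0.8]
  twist -0.1 alt 179.9 | shift(cm) after twist [10.41  0.23  0.18] | before twist [10.41  0.23  0.18]
[[394.30655979 169.98760255]] [[467.68724078 241.42787208]]
```

View pics/f1.png

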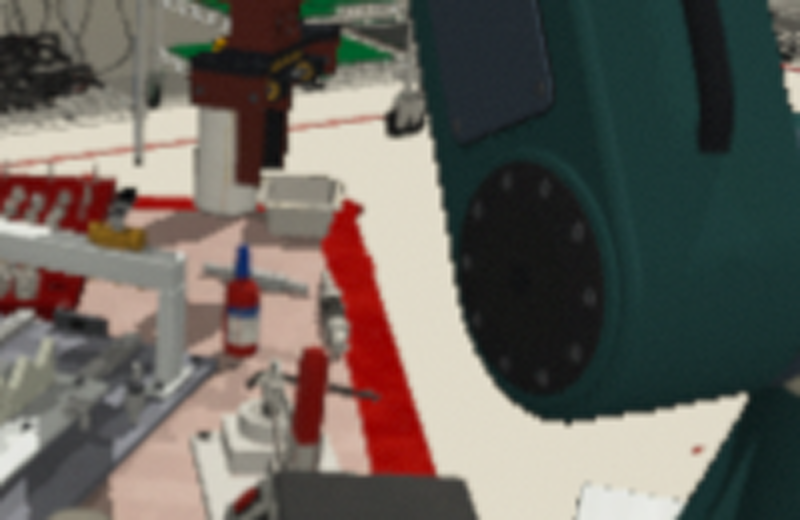

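View pics/f2.png

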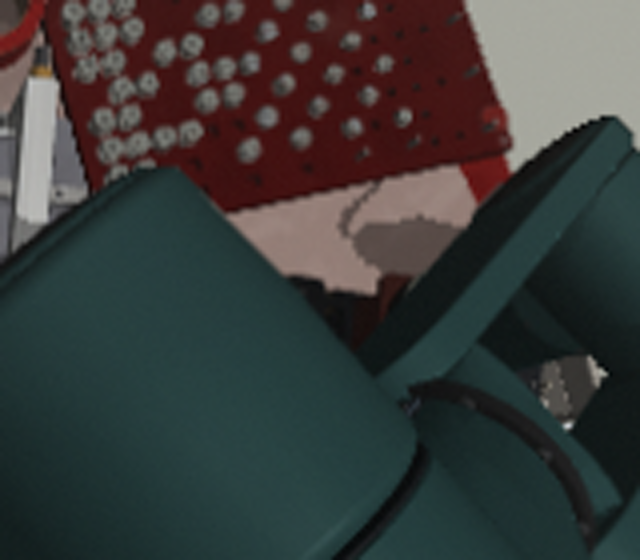

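Emit:
step_arm(travel=[[2,0.1,0.1],[2,0.1,0.1],[2,0,0],[2,0,0],[1.5,0,0],[0.5,0,0],[0,0,0],[0,0,0]], twist=[0,0,0,0,0,0,0,0])

```text
t: 3.9
eef_pos: [0.4599, -0.4217, 0.0205]
orientation: [0.928, 1.569, -0.8]
contact_force: [0.7, -0.0, 0.3]
grip_width: 0.0437
```

Emit:
step_arm(travel=[[0.4,0,0],[0.2,0,0],[0,0,0],[0,0,0],[0,0,0]], twist=[0,0,0,0,0])

```text
t: 4.4
eef_pos: [0.4594, -0.4211, 0.0137]
orientation: [1.98, 1.571, 0.252]
contact_force: [0.2, 0.7, 0.1]
grip_width: 0.0438
```

Emit:
step_arm(travel=[[0,0,0],[0,0,0],[0,0,0],[0,0,0],[0,0,0],[0,0,0]], twist=[0,0,0,0,0,0], gripper=-1, grip_force=25)

```text
t: 5.0
eef_pos: [0.4594, -0.4212, 0.0137]
orientation: [0.598, 1.571, -1.13]
contact_force: [-0.9, -1.9, 0.1]
grip_width: 0.0139
```

Gripped (13.9 mm). Lift and plan to slot −2.

Emit:
step_arm(travel=[[-2,0,0],[-4,0,0],[-4,0,0],[-4,0,0],[-4,0,0],[-2,0,0],[0,0,0]], twist=[0,0,0,0,0,0,0])

```text
t: 5.7
eef_pos: [0.4609, -0.4227, 0.2173]
orientation: [0.891, 1.564, -0.837]
contact_force: [0.1, 0.1, -0.3]
grip_width: 0.0137
```

```bash
python3 - <<'E'
from h import *
print(slot(-2,.002,.007))
plan(slot(-2,.002,.007),0.2,84.5)
s=shot("scene");crop(s,330,100,450,200,5,"pics/g1.png")
E
```

```text
[ 0.57400148 -0.07987564]
t 5.7 pos [ 0.4609 -0.4227  0.2173] jaw 81.0 j1,j6 [-0.85  0.88] w 0.0137 F [ 0.1  0.1 -0.3]
  twist -3.5 alt 176.5 | shift(cm) after twist [  1.61   7.97 -35.21] | before twist [  1.61   5.78 -35.64]
```

View pics/g1.png

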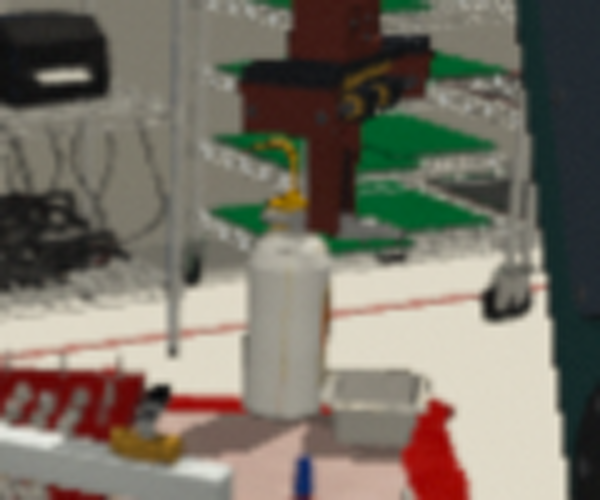

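Emit:
step_arm(travel=[[0,0,0],[0,0.8,-3.5],[0,0.8,-3.5],[0,0.8,-3.5],[0,0.8,-3.5],[0,0.8,-3.5],[0,0.8,-3.5],[0,0.8,-3.5],[0,0.8,-3.5],[0,0.8,-3.5],[0,0.8,-3.5],[0,0,-0.2],[0,0,0],[0,0,0]], twist=[-3.5,0,0,0,0,0,0,0,0,0,0,0,0,0])

```text
t: 7.15
eef_pos: [0.5719, -0.0789, 0.2122]
orientation: [-1.562, 1.568, 3.053]
contact_force: [-0.2, 0.0, -0.8]
grip_width: 0.0138
```

```bash
python3 - <<'E'
from h import *
plan(slot(-2,.002,.007),0.1,84.5)
s=shot("scene","s1.npz");crop(s,240,90,440,240,4,"pics/g2.png")
c=shot("top","t1.npz");crop(c,270,130,430,260,5,"pics/g3.png")
E
```

```text
t 7.15 pos [ 0.5719 -0.0789  0.2122] jaw 84.5 j1,j6 [-0.26  1.41] w 0.0138 F [-0.2  0.  -0.8]
  twist -0.0 alt 180.0 | shift(cm) after twist [11.22  0.24  0.07] | before twist [11.22  0.24  0.07]
```

View pics/g2.png

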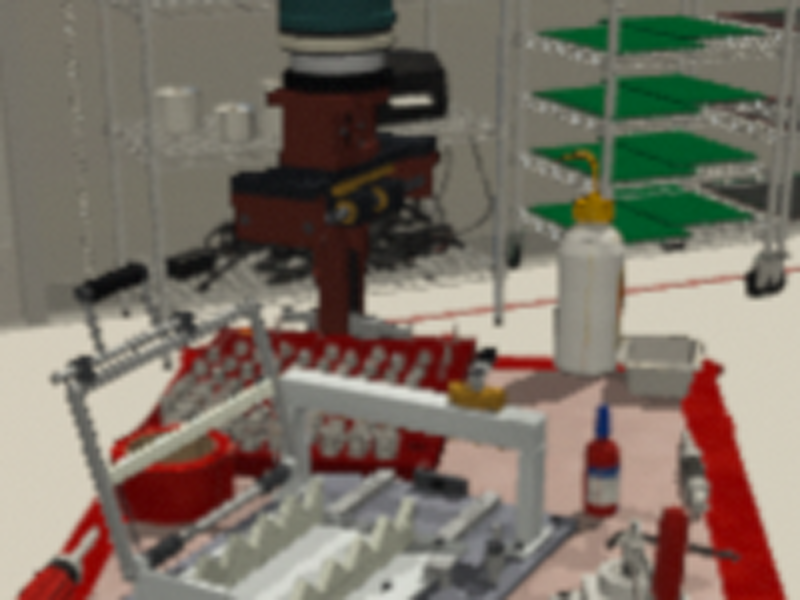

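View pics/g3.png

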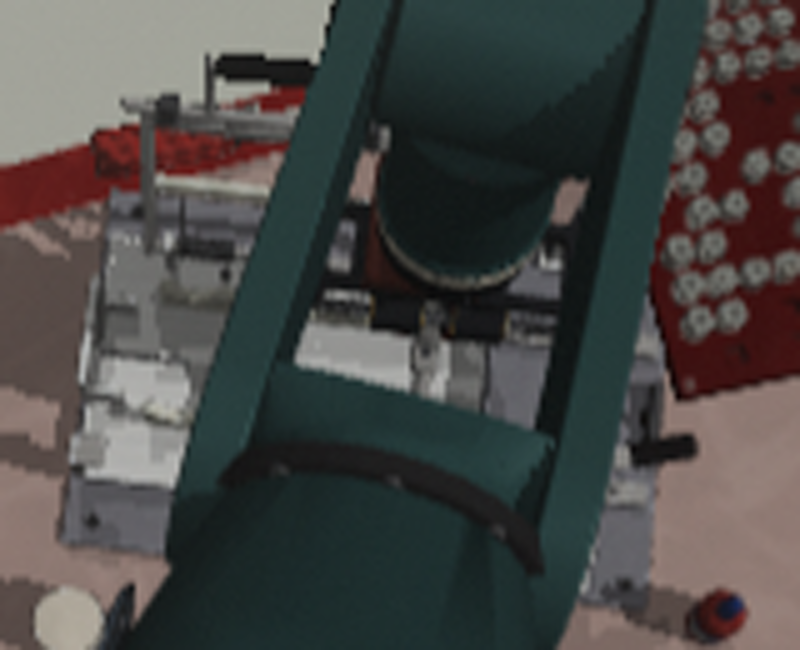

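Emit:
step_arm(travel=[[3,0.1,0.2],[3,0,0],[3,0,0],[2.4,0,0],[1,0,0],[0,0,0],[0,0,0]], twist=[0,0,0,0,0,0,0])

```text
t: 7.95
eef_pos: [0.5744, -0.0812, 0.0905]
orientation: [1.459, 1.57, -0.209]
contact_force: [-0.2, -0.5, -0.3]
grip_width: 0.0136
```

```bash
python3 - <<'E'
from h import *
plan(slot(-2,.002,.005),0.068,84.5)
s=shot("scene","s1.npz");crop(s,240,150,400,270,5,"pics/g4.png")
E
```

```text
t 7.95 pos [ 0.5744 -0.0812  0.0905] jaw 84.4 j1,j6 [-0.26  1.41] w 0.0136 F [-0.2 -0.5 -0.3]
  twist -0.1 alt 179.9 | shift(cm) after twist [ 2.25 -0.05  0.08] | before twist [ 2.25 -0.05  0.08]
```

View pics/g4.png

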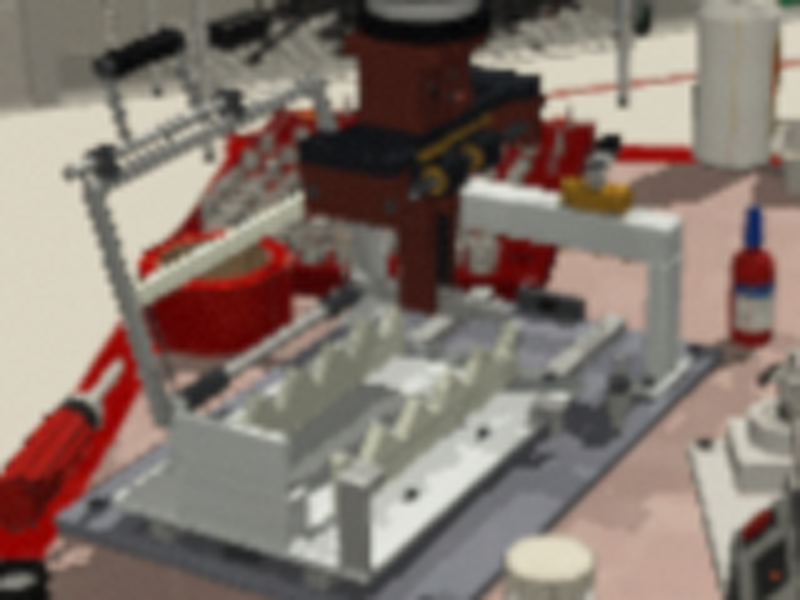

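```bash
python3 - <<'E'
from h import *
s=load("s1.npz");P=cloud(s)
m=(P[...,2]>.068)&(P[...,2]<.10)&(P[...,0]>.48)&(P[...,0]<.66)&(abs(P[...,1]+.08)<.045)
q=P[m];print(m.sum())
v,u=np.nonzero(m)
for i in range(0,len(q),max(1,len(q)//40)): print(u[i],v[i],q[i].round(3))
a=slot(-2,-.05,.005);b=slot(-2,.05,.005);print(proj(s,[[*a,.085],[*b,.085]]))
crop(s,290,170,370,230,10,"pics/g5.png")
E
```

```text
245
309 197 [ 0.649 -0.123  0.096]
306 199 [ 0.651 -0.107  0.095]
311 200 [ 0.642 -0.123  0.087]
313 201 [ 0.636 -0.124  0.084]
312 203 [ 0.636 -0.117  0.08 ]
327 204 [ 0.57  -0.086  0.099]
312 205 [ 0.621 -0.088  0.087]
330 205 [ 0.562 -0.09   0.096]
314 206 [ 0.611 -0.081  0.088]
320 206 [ 0.582 -0.063  0.1  ]
308 207 [ 0.64  -0.097  0.074]
314 207 [ 0.609 -0.077  0.087]
320 207 [ 0.583 -0.064  0.096]
326 207 [ 0.565 -0.068  0.098]
307 208 [ 0.639 -0.089  0.074]
313 208 [ 0.614 -0.079  0.082]
319 208 [ 0.587 -0.065  0.092]
325 208 [ 0.566 -0.063  0.096]
331 208 [ 0.554 -0.08   0.092]
310 209 [ 0.632 -0.094  0.07 ]
320 209 [ 0.583 -0.065  0.089]
326 209 [ 0.564 -0.066  0.092]
332 209 [ 0.549 -0.076  0.091]
306 210 [ 0.636 -0.075  0.073]
318 210 [ 0.596 -0.077  0.079]
324 210 [ 0.571 -0.066  0.088]
330 210 [ 0.553 -0.07   0.089]
303 211 [ 0.643 -0.069  0.071]
320 211 [ 0.581 -0.061  0.085]
326 211 [ 0.564 -0.066  0.086]
332 211 [ 0.547 -0.069  0.087]
338 211 [ 0.53  -0.076  0.088]
307 212 [ 0.632 -0.073  0.068]
326 212 [ 0.565 -0.068  0.082]
332 212 [ 0.547 -0.071  0.083]
338 212 [ 0.529 -0.074  0.085]
302 213 [ 0.64  -0.057  0.07 ]
330 213 [ 0.554 -0.07   0.079]
336 213 [ 0.535 -0.072  0.082]
299 214 [ 0.645 -0.047  0.07 ]
339 214 [ 0.525 -0.071  0.081]
[[340.78554146 212.08891789]
 [311.70108337 205.82917923]]
```

View pics/g5.png

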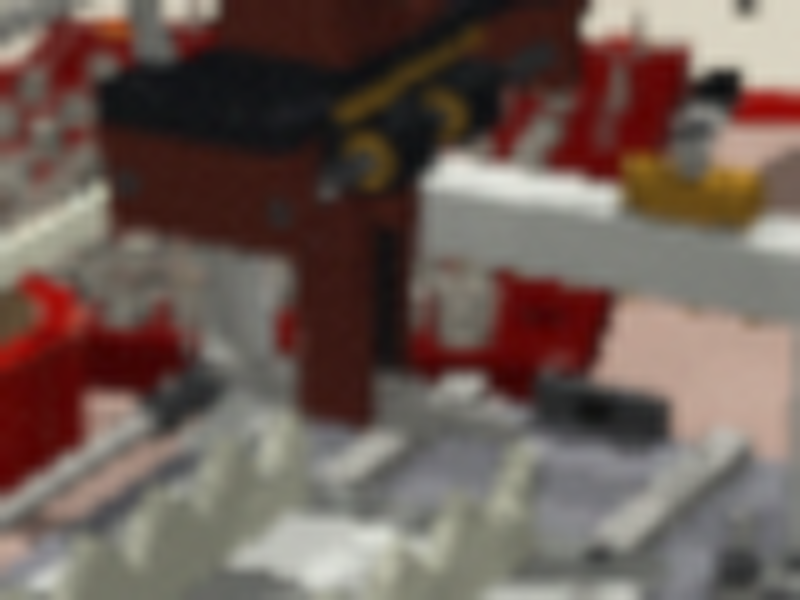

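Emit:
step_arm(travel=[[1,0,0.1],[0.8,0,0],[0.4,0,0],[0,0,0],[0,0,0]], twist=[0,0,0,0,0])

```text
t: 8.5
eef_pos: [0.5738, -0.0829, 0.0679]
orientation: [0.212, 1.569, -1.454]
contact_force: [-1.8, -5.0, 3.2]
grip_width: 0.0139
```

Emit:
step_arm(travel=[[0,0,0.3],[0.3,0,0.1],[0,0,0]], twist=[0,0,0])

```text
t: 8.8
eef_pos: [0.5736, -0.0863, 0.0646]
orientation: [0.55, 1.57, -1.117]
contact_force: [-0.5, -3.2, 1.0]
grip_width: 0.0137
```

Emit:
step_arm(travel=[[0.2,0,0.1],[0,0,0],[0,0,0],[0,0,0]], twist=[0,0,0,0], gripper=-0.4)

```text
t: 9.2
eef_pos: [0.573, -0.0862, 0.0625]
orientation: [-2.296, 1.57, 2.32]
contact_force: [-0.2, -0.4, 0.0]
grip_width: 0.0264
```

Emit:
step_arm(travel=[[-1,0,0],[-3,0,0],[-4,0,0],[-4,0,0],[-4,0,0],[0,0,0]], twist=[0,0,0,0,0,0])

```text
t: 9.8
eef_pos: [0.577, -0.0874, 0.2296]
orientation: [1.419, 1.559, -0.248]
contact_force: [-0.0, -0.4, 0.1]
grip_width: 0.0264
```

```bash
python3 - <<'E'
from h import *
s=shot("scene","s1.npz");crop(s,250,170,370,260,6,"pics/g6.png")
for o in spindles(s): print(np.round(o[0],4),round(o[1],1),np.round(o[2:],3))
plan((0.4347,0.2352),0.2,80)
E
```

```text
[0.5741 0.2415] 143.6 [1.04e-01 1.40e-02 1.66e+02 1.60e-02]
[0.4333 0.2374] 170.1 [1.01e-01 1.70e-02 2.35e+02 1.50e-02]
[0.4619 0.3536] 154.0 [1.01e-01 1.40e-02 2.76e+02 1.70e-02]
[0.5633 0.3903] 15.2 [1.01e-01 1.60e-02 3.44e+02 1.70e-02]
t 9.85 pos [ 0.5754 -0.087   0.2266] jaw 84.5 j1,j6 [-0.27  1.4 ] w 0.0265 F [ 0.5 -0.   0.2]
  twist 4.5 alt -175.5 | shift(cm) after twist [  2.5  -19.47 -29.28] | before twist [  2.5  -17.12 -30.71]
```

View pics/g6.png

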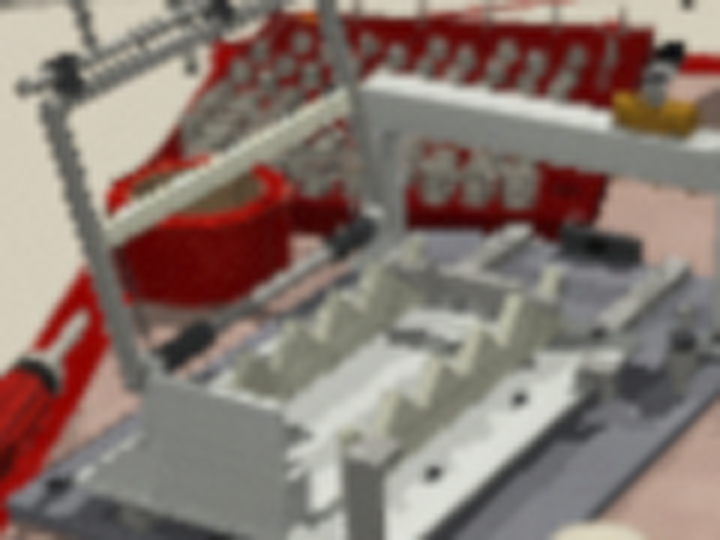

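Emit:
step_arm(travel=[[0,-1.9,-3.4],[0,-1.9,-3.4],[0,-1.9,-3.4],[0,-1.9,-3.4],[0,-1.9,-3.4],[0,-1.9,-3.4],[0,-1.9,-3.4],[0,-1.9,-3.4],[0,-1.9,-3.5],[4,0,0],[4,0,0],[4,0,0],[0,0,0],[0,0,0],[0,0,0]], twist=[0,0,0,0,0,0,0,0,0,4.5,0,0,0,0,0], gripper=0)

```text
t: 11.35
eef_pos: [0.4337, 0.2359, 0.1041]
orientation: [2.163, 1.569, 0.417]
contact_force: [1.2, -0.2, 0.4]
grip_width: 0.044
```

```bash
python3 - <<'E'
from h import *
plan((0.4347,0.2352),0.014,80)
E
```

```text
t 11.35 pos [0.4337 0.2359 0.1041] jaw 80.0 j1,j6 [0.36 2.1 ] w 0.044 F [ 1.2 -0.2  0.4]
  twist -0.0 alt 180.0 | shift(cm) after twist [9.01 0.09 0.06] | before twist [9.01 0.1  0.06]
```

Emit:
step_arm(travel=[[3,0.1,0],[3,0,0],[2,0,0],[0.9,0,0],[0.1,0,0],[0,0,0],[0,0,0]], twist=[0,0,0,0,0,0,0])

```text
t: 12.05
eef_pos: [0.4347, 0.2358, 0.014]
orientation: [2.154, 1.568, 0.408]
contact_force: [-0.0, -0.1, 0.5]
grip_width: 0.0435
```

Emit:
step_arm(travel=[[0,0,0],[0,0,0],[0,0,0],[0,0,0],[0,0,0],[0,0,0]], twist=[0,0,0,0,0,0], gripper=-1)

```text
t: 12.65
eef_pos: [0.4336, 0.2353, 0.0128]
orientation: [-1.088, 1.571, -2.834]
contact_force: [-0.2, -0.2, 4.2]
grip_width: 0.0138
```

Emit:
step_arm(travel=[[-1,0,0],[-4,0,0],[-4,0,0],[-4,0,0],[-4,0,0],[0,0,0],[0,0,0]], twist=[0,0,0,0,0,0,0])

```text
t: 13.35
eef_pos: [0.434, 0.2356, 0.1838]
orientation: [2.173, 1.568, 0.427]
contact_force: [-0.8, 0.8, -0.7]
grip_width: 0.0136
```

```bash
python3 - <<'E'
from h import *
plan(slot(-1,.002,.002),0.2,84.5)
E
```

```text
t 13.35 pos [0.434  0.2356 0.1838] jaw 80.0 j1,j6 [0.36 2.1 ] w 0.0136 F [-0.8  0.8 -0.7]
  twist -4.5 alt 175.5 | shift(cm) after twist [-1.62 16.96 26.76] | before twist [-1.62 19.03 25.33]
```

Emit:
step_arm(travel=[[-1.6,0,0],[0,2.1,3.3],[0,2.1,3.3],[0,2.1,3.3],[0,2.1,3.3],[0,2.1,3.3],[0,2.1,3.4],[0,2.1,3.4],[0,2.2,3.4],[0,0,0],[3,0,0],[3,0,0],[3,0,0],[2,0,0],[0,0,0],[0,0,0]], twist=[-4.5,0,0,0,0,0,0,0,0,0,0,0,0,0,0,0])

```text
t: 14.95
eef_pos: [0.5748, -0.046, 0.0877]
orientation: [-1.747, 1.568, 2.869]
contact_force: [0.1, 0.9, -0.9]
grip_width: 0.0137
```

```bash
cat >> h.py <<'E'
def held(s,c0,z,half=.07):
    """extent along station x of the held spindle near height z(axis), from one camera"""
    P=cloud(s);a=np.radians(YAW);ex=np.array([np.cos(a),np.sin(a)]);ey=np.array([-np.sin(a),np.cos(a)])
    d=P[...,:2]-c0;X=d@ex;Y=d@ey
    f=s["frame"].astype(int)
    m=(abs(Y)<.013)&(abs(X)<half)&(abs(P[...,2]-z)<.012)
    if m.sum()<5: return None
    return m.sum(),X[m].min().round(4),X[m].max().round(4),np.median(P[...,2][m]).round(4),np.median(Y[m]).round(4)
E
python3 - <<'E'
from h import *
plan(slot(-1,.002,.002),0.065,84.5)
o=sensors.get_obs()
for n in ("scene","top"):
    s=shot(n,"s1.npz" if n=="scene" else "t1.npz"); print(n,held(s,o["eef_pos"][:2],o["eef_pos"][2]-.007))
    crop(s,250,150,370,240,6,f"pics/g7{n}.png")
E
```

```text
t 14.95 pos [ 0.5748 -0.046   0.0877] jaw 84.5 j1,j6 [-0.2   1.47] w 0.0137 F [ 0.1  0.9 -0.9]
  twist -0.0 alt 180.0 | shift(cm) after twist [2.27 0.25 0.08] | before twist [2.27 0.25 0.08]
scene (np.int64(128), np.float64(-0.0521), np.float64(0.0687), np.float64(0.0837), np.float64(0.0054))
top None
```

View pics/g7scene.png

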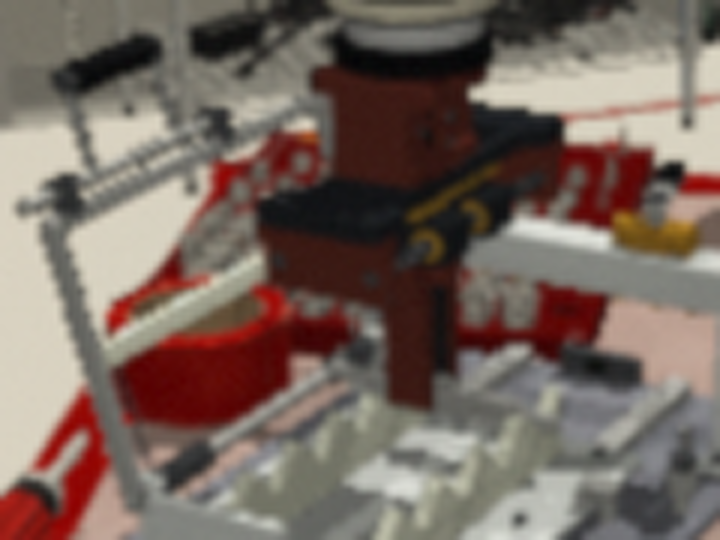

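Emit:
step_arm(travel=[[1,0.1,0.1],[0.8,0,0],[0.4,0,0],[0,0,0],[0,0,0]], twist=[0,0,0,0,0])

```text
t: 15.55
eef_pos: [0.5769, -0.0477, 0.0665]
orientation: [-1.942, 1.57, 2.673]
contact_force: [-0.3, -0.7, -0.5]
grip_width: 0.0137
```

Emit:
step_arm(travel=[[0.2,0,0],[0,0,0],[0,0,0],[0,0,0],[0,0,0]], twist=[0,0,0,0,0], gripper=-0.4)

```text
t: 16.05
eef_pos: [0.577, -0.0477, 0.0648]
orientation: [2.094, 1.571, 0.427]
contact_force: [-0.1, 0.2, -0.1]
grip_width: 0.0266
```

Emit:
step_arm(travel=[[-1,0,0],[-3,0,0],[-4,0,0],[-4,0,0],[-4,0,0],[0,0,0]], twist=[0,0,0,0,0,0])

```text
t: 16.65
eef_pos: [0.5808, -0.0485, 0.2316]
orientation: [1.473, 1.559, -0.194]
contact_force: [1.6, -1.2, 0.2]
grip_width: 0.0262
```

```bash
python3 - <<'E'
from h import *
s=shot("scene","s1.npz");crop(s,250,170,370,260,6,"pics/g8.png")
for o in spindles(s): print(np.round(o[0],4),round(o[1],1),np.round(o[2:],3))
for k in (-2,-1): print(held(s,slot(k),.058))
plan((0.5729,0.240),0.2,53.2)
E
```

```text
[0.5742 0.2414] 143.4 [1.05e-01 1.40e-02 1.66e+02 1.50e-02]
[0.4617 0.3537] 153.9 [1.01e-01 1.40e-02 2.76e+02 1.70e-02]
[0.5633 0.3906] 14.6 [1.01e-01 1.60e-02 3.29e+02 1.80e-02]
(np.int64(152), np.float64(-0.0529), np.float64(0.0639), np.float64(0.0576), np.float64(0.0038))
(np.int64(163), np.float64(-0.0492), np.float64(0.0689), np.float64(0.0575), np.float64(0.0037))
t 16.7 pos [ 0.5792 -0.0482  0.2287] jaw 84.5 j1,j6 [-0.2   1.47] w 0.0262 F [ 0.1 -0.7 -0.7]
  twist 31.3 alt -148.7 | shift(cm) after twist [  2.82 -17.78 -22.69] | before twist [  2.82  -3.42 -28.62]
```

View pics/g8.png

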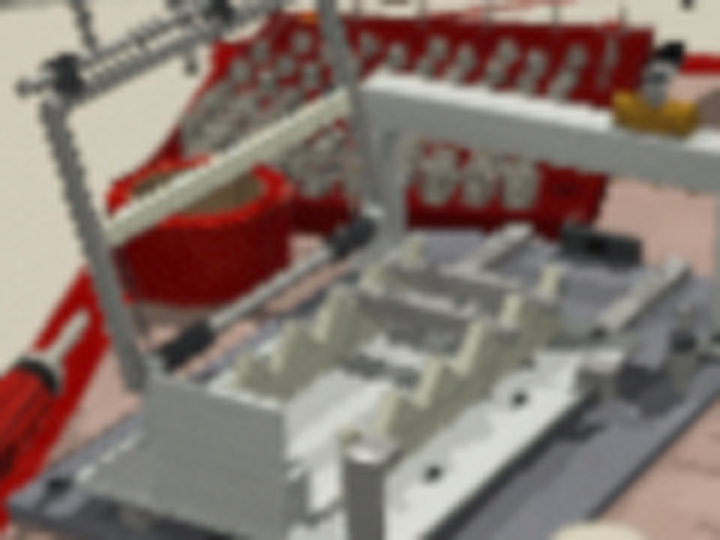

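Emit:
step_arm(travel=[[0,-0.34,-2.86],[0,-0.34,-2.86],[0,-0.34,-2.86],[0,-0.34,-2.86],[0,-0.34,-2.86],[0,-0.34,-2.86],[0,-0.34,-2.86],[0,-0.34,-2.86],[0,-0.34,-2.86],[0,-0.34,-2.86],[2,0,0],[2,0,0],[2,0,0],[2,0,0],[2,0,0],[2,0,0],[0,0,0],[0,0,0],[0,0,0]], twist=[0,0,0,0,0,0,0,0,0,0,5.2,5.2,5.2,5.2,5.2,5.3,0,0,0], gripper=0)

```text
t: 18.6
eef_pos: [0.5711, 0.2403, 0.1054]
orientation: [2.619, 1.57, 0.407]
contact_force: [0.4, 0.6, 0.2]
grip_width: 0.0438
```

```bash
python3 - <<'E'
from h import *
plan((0.5732,0.2405),0.015,53.2)
E
```

```text
t 18.6 pos [0.5711 0.2403 0.1054] jaw 53.3 j1,j6 [0.29 2.5 ] w 0.0438 F [0.4 0.6 0.2]
  twist 0.1 alt -179.9 | shift(cm) after twist [ 9.04  0.15 -0.13] | before twist [ 9.04  0.15 -0.13]
```

Emit:
step_arm(travel=[[3,0.1,-0.1],[3,0,0],[2,0,0],[0.9,0,0],[0.1,0,0],[0,0,0],[0,0,0]], twist=[0,0,0,0,0,0,0])

```text
t: 19.3
eef_pos: [0.5732, 0.2408, 0.0161]
orientation: [2.549, 1.568, 0.336]
contact_force: [-0.2, -0.9, -0.4]
grip_width: 0.044
```

Emit:
step_arm(travel=[[0,0,0],[0,0,0],[0,0,0],[0,0,0],[0,0,0],[0,0,0]], twist=[0,0,0,0,0,0], gripper=-1)

```text
t: 19.9
eef_pos: [0.5721, 0.2404, 0.0148]
orientation: [-1.328, 1.571, 2.741]
contact_force: [0.5, -0.5, 2.1]
grip_width: 0.0138
```

Emit:
step_arm(travel=[[-1,0,0],[-4,0,0],[-4,0,0],[-4,0,0],[-4,0,0],[0,0,0],[0,0,0]], twist=[0,0,0,0,0,0,0])

```text
t: 20.6
eef_pos: [0.5725, 0.2406, 0.186]
orientation: [2.556, 1.568, 0.342]
contact_force: [-0.0, 0.3, -0.5]
grip_width: 0.0138
```

```bash
python3 - <<'E'
from h import *
plan(slot(0,.0,.001),0.2,84.5)
E
```

```text
t 20.6 pos [0.5725 0.2406 0.186 ] jaw 53.2 j1,j6 [0.29 2.5 ] w 0.0138 F [-0.   0.3 -0.5]
  twist -31.3 alt 148.7 | shift(cm) after twist [-1.42  3.02 24.88] | before twist [-1.42 15.52 19.68]
```

Emit:
step_arm(travel=[[-0.2,0,0],[-0.2,0,0],[-0.2,0,0],[-0.2,0,0],[-0.3,0,0],[-0.3,0,0],[0,0.38,3.1],[0,0.38,3.1],[0,0.38,3.1],[0,0.38,3.1],[0,0.38,3.1],[0,0.38,3.1],[0,0.38,3.1],[0,0.36,3.2],[3,0,0],[3,0,0],[3,0,0],[2,0,0],[0,0,0],[0,0,0]], twist=[-5.2,-5.2,-5.2,-5.2,-5.2,-5.3,0,0,0,0,0,0,0,0,0,0,0,0,0,0])

```text
t: 22.6
eef_pos: [0.5768, -0.0102, 0.0875]
orientation: [-1.64, 1.567, 2.976]
contact_force: [-0.6, 0.4, -0.9]
grip_width: 0.0134
```

```bash
python3 - <<'E'
from h import *
plan(slot(0,.0,.001),0.065,84.5)
o=sensors.get_obs()
s=shot("scene","s1.npz"); print(held(s,o["eef_pos"][:2],o["eef_pos"][2]-.007))
E
```

```text
t 22.6 pos [ 0.5768 -0.0102  0.0875] jaw 84.5 j1,j6 [-0.14  1.53] w 0.0134 F [-0.6  0.4 -0.9]
  twist -0.0 alt 180.0 | shift(cm) after twist [ 2.25  0.19 -0.04] | before twist [ 2.25  0.19 -0.04]
(np.int64(137), np.float64(-0.0506), np.float64(0.0694), np.float64(0.0814), np.float64(0.0052))
```

Emit:
step_arm(travel=[[1,0.1,0],[0.8,0,0],[0.4,0,0],[0,0,0],[0,0,0]], twist=[0,0,0,0,0])

```text
t: 23.15
eef_pos: [0.5791, -0.0104, 0.0667]
orientation: [-2.385, 1.571, 2.231]
contact_force: [0.5, -0.1, -0.8]
grip_width: 0.0134
```

Emit:
step_arm(travel=[[0.2,0,0],[0,0,0],[0,0,0],[0,0,0],[0,0,0]], twist=[0,0,0,0,0], gripper=-0.4)

```text
t: 23.65
eef_pos: [0.5792, -0.0105, 0.0648]
orientation: [2.207, 1.571, 0.54]
contact_force: [0.0, -0.5, -0.3]
grip_width: 0.0263
```

Emit:
step_arm(travel=[[-1,0,0],[-3,0,0],[-4,0,0],[-4,0,0],[-4,0,0],[0,0,0]], twist=[0,0,0,0,0,0])

```text
t: 24.25
eef_pos: [0.583, -0.0109, 0.2316]
orientation: [1.54, 1.559, -0.127]
contact_force: [-0.1, -0.1, 1.1]
grip_width: 0.0263
```

```bash
python3 - <<'E'
from h import *
s=shot("scene","s1.npz");crop(s,250,170,370,260,6,"pics/g9.png")
for o in spindles(s): print(np.round(o[0],4),round(o[1],1),np.round(o[2:],3))
for k in (-2,-1,0): print(held(s,slot(k),.058))
plan((0.463,0.352),0.2,63.5)
E
```

```text
[0.4618 0.3537] 153.9 [1.02e-01 1.40e-02 2.76e+02 1.70e-02]
[0.5633 0.3908] 14.4 [1.02e-01 1.50e-02 3.18e+02 1.70e-02]
(np.int64(151), np.float64(-0.0532), np.float64(0.0629), np.float64(0.0578), np.float64(0.004))
(np.int64(165), np.float64(-0.05), np.float64(0.0661), np.float64(0.058), np.float64(0.0036))
(np.int64(170), np.float64(-0.0496), np.float64(0.067), np.float64(0.0575), np.float64(0.0038))
t 24.3 pos [ 0.5814 -0.0107  0.2286] jaw 84.5 j1,j6 [-0.14  1.53] w 0.0266 F [-0.8  0.6 -1.3]
  twist 21.0 alt -159.0 | shift(cm) after twist [  2.74 -26.8  -27.18] | before twist [  2.74 -15.3  -34.96]
```

View pics/g9.png

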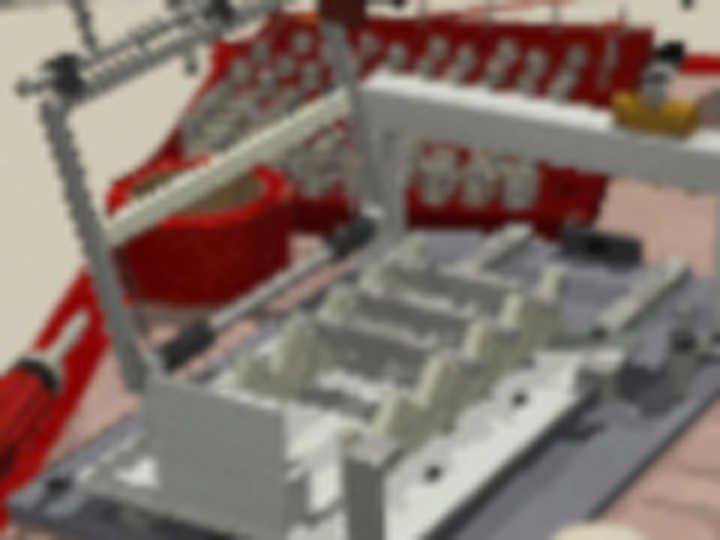

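Emit:
step_arm(travel=[[0,-1.39,-3.18],[0,-1.39,-3.18],[0,-1.39,-3.18],[0,-1.39,-3.18],[0,-1.39,-3.18],[0,-1.39,-3.18],[0,-1.39,-3.18],[0,-1.39,-3.18],[0,-1.39,-3.18],[0,-1.39,-3.18],[0,-1.39,-3.18],[3,0,0],[3,0,0],[3,0,0],[3,0,0],[0,0,0],[0,0,0],[0,0,0]], twist=[0,0,0,0,0,0,0,0,0,0,0,5.3,5.3,5.3,5.1,0,0,0], gripper=0)

```text
t: 26.1
eef_pos: [0.4615, 0.3529, 0.1059]
orientation: [2.631, 1.569, 0.599]
contact_force: [-0.6, -0.2, 0.4]
grip_width: 0.0439
```

```bash
python3 - <<'E'
from h import *
plan((0.463,0.352),0.015,63.5)
E
```

```text
t 26.1 pos [0.4615 0.3529 0.1059] jaw 63.6 j1,j6 [0.53 2.57] w 0.0439 F [-0.6 -0.2  0.4]
  twist 0.1 alt -179.9 | shift(cm) after twist [9.09 0.17 0.03] | before twist [9.09 0.17 0.03]
```

Emit:
step_arm(travel=[[3,0.1,0],[3,0,0],[2,0,0],[0.9,0,0],[0.1,0,0],[0,0,0],[0,0,0]], twist=[0,0,0,0,0,0,0])

```text
t: 26.8
eef_pos: [0.4626, 0.3527, 0.0161]
orientation: [2.605, 1.568, 0.571]
contact_force: [0.0, -0.8, 0.1]
grip_width: 0.044
```

Emit:
step_arm(travel=[[0,0,0],[0,0,0],[0,0,0],[0,0,0],[0,0,0],[0,0,0]], twist=[0,0,0,0,0,0], gripper=-1)

```text
t: 27.4
eef_pos: [0.4615, 0.3519, 0.0148]
orientation: [-0.739, 1.571, -2.773]
contact_force: [-0.9, 0.3, 3.3]
grip_width: 0.0138
```

Emit:
step_arm(travel=[[-1,0,0],[-4,0,0],[-4,0,0],[-4,0,0],[-4,0,0],[0,0,0],[0,0,0]], twist=[0,0,0,0,0,0,0])

```text
t: 28.1
eef_pos: [0.462, 0.3523, 0.186]
orientation: [2.626, 1.568, 0.592]
contact_force: [0.5, -1.0, -1.6]
grip_width: 0.0134
```

```bash
python3 - <<'E'
from h import *
plan(slot(1,.0,.001),0.2,84.5)
E
```

```text
t 28.1 pos [0.462  0.3523 0.186 ] jaw 63.5 j1,j6 [0.53 2.57] w 0.0134 F [ 0.5 -1.  -1.6]
  twist -21.0 alt 159.0 | shift(cm) after twist [-1.42 15.09 31.15] | before twist [-1.42 25.26 23.65]
```

Emit:
step_arm(travel=[[-0.3,0,0],[-0.3,0,0],[-0.4,0,0],[-0.4,0,0],[0,1.5,3.1],[0,1.5,3.1],[0,1.5,3.1],[0,1.5,3.1],[0,1.5,3.1],[0,1.5,3.1],[0,1.5,3.1],[0,1.5,3.1],[0,1.5,3.1],[0,1.6,3.2],[3,0,0],[3,0,0],[3,0,0],[2,0,0],[0,0,0],[0,0,0]], twist=[-5.3,-5.3,-5.3,-5.1,0,0,0,0,0,0,0,0,0,0,0,0,0,0,0,0])

```text
t: 30.1
eef_pos: [0.5806, 0.028, 0.0875]
orientation: [-1.58, 1.567, 3.036]
contact_force: [0.8, -0.4, 0.2]
grip_width: 0.0137
```

```bash
python3 - <<'E'
from h import *
plan(slot(1,.0,.001),0.065,84.5)
o=sensors.get_obs()
s=shot("scene","s1.npz"); print(held(s,o["eef_pos"][:2],o["eef_pos"][2]-.007))
E
```

```text
t 30.1 pos [0.5806 0.028  0.0875] jaw 84.5 j1,j6 [-0.07  1.6 ] w 0.0137 F [ 0.8 -0.4  0.2]
  twist -0.0 alt 180.0 | shift(cm) after twist [2.25 0.18 0.  ] | before twist [2.25 0.18 0.  ]
(np.int64(150), np.float64(-0.0508), np.float64(0.0699), np.float64(0.082), np.float64(0.0048))
```

Emit:
step_arm(travel=[[1,0,0],[0.8,0,0],[0.4,0,0],[0,0,0],[0,0,0]], twist=[0,0,0,0,0])

```text
t: 30.65
eef_pos: [0.5819, 0.028, 0.0667]
orientation: [-2.931, 1.571, 1.684]
contact_force: [-0.4, -0.5, -1.7]
grip_width: 0.0134
```

Emit:
step_arm(travel=[[0.2,0,0],[0,0,0],[0,0,0],[0,0,0],[0,0,0]], twist=[0,0,0,0,0], gripper=-0.4)

```text
t: 31.15
eef_pos: [0.582, 0.0279, 0.0648]
orientation: [2.087, 1.571, 0.419]
contact_force: [1.2, -0.8, 0.5]
grip_width: 0.0265
```

Emit:
step_arm(travel=[[-1,0,0],[-3,0,0],[-4,0,0],[-4,0,0],[-4,0,0],[0,0,0]], twist=[0,0,0,0,0,0])

```text
t: 31.75
eef_pos: [0.5858, 0.0277, 0.2316]
orientation: [1.608, 1.559, -0.06]
contact_force: [0.5, -0.1, 0.5]
grip_width: 0.0261
```

```bash
python3 - <<'E'
from h import *
s=shot("scene","s1.npz");crop(s,250,170,370,260,6,"pics/g10.png")
for o in spindles(s): print(np.round(o[0],4),round(o[1],1),np.round(o[2:],3))
for k in (-2,-1,0,1): print(held(s,slot(k),.058))
plan((0.564,0.3895),0.2,104.9)
E
```

```text
[0.5628 0.3906] 14.8 [1.02e-01 1.50e-02 3.17e+02 1.60e-02]
(np.int64(150), np.float64(-0.0518), np.float64(0.0628), np.float64(0.0577), np.float64(0.0036))
(np.int64(160), np.float64(-0.05), np.float64(0.0678), np.float64(0.0577), np.float64(0.0042))
(np.int64(170), np.float64(-0.0498), np.float64(0.0663), np.float64(0.0576), np.float64(0.0038))
(np.int64(190), np.float64(-0.0524), np.float64(0.0674), np.float64(0.058), np.float64(0.0034))
t 31.8 pos [0.5841 0.0278 0.2286] jaw 84.5 j1,j6 [-0.07  1.6 ] w 0.0264 F [-0.8 -0.   0.3]
  twist -20.4 alt 159.6 | shift(cm) after twist [  2.83   7.34 -35.48] | before twist [  2.83  -5.51 -35.81]
```

View pics/g10.png

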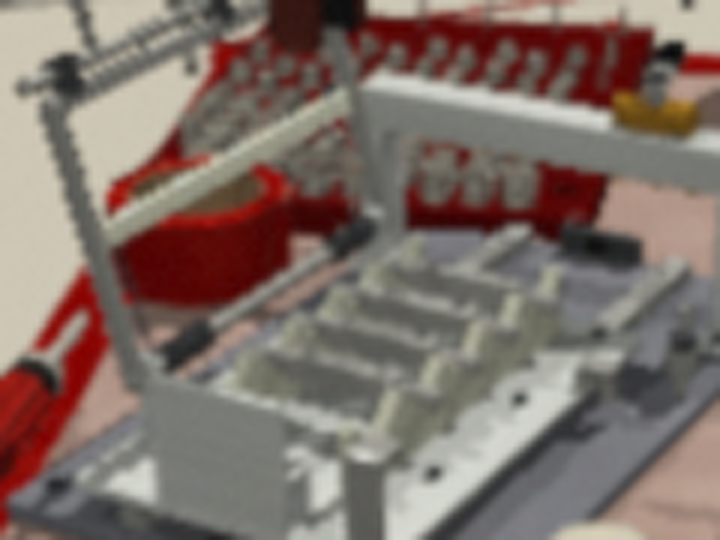

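Four seated. The last one.

Emit:
step_arm(travel=[[0,-0.5,-3.26],[0,-0.5,-3.26],[0,-0.5,-3.26],[0,-0.5,-3.26],[0,-0.5,-3.26],[0,-0.5,-3.26],[0,-0.5,-3.26],[0,-0.5,-3.26],[0,-0.5,-3.26],[0,-0.5,-3.26],[0,-0.5,-3.26],[3,0,0],[3,0,0],[3,0,0],[3,0,0],[0,0,0],[0,0,0],[0,0,0]], twist=[0,0,0,0,0,0,0,0,0,0,0,-5.1,-5.1,-5.1,-5.1,0,0,0], gripper=0)

```text
t: 33.6
eef_pos: [0.5626, 0.3906, 0.1061]
orientation: [1.882, 1.569, 0.568]
contact_force: [0.3, -0.1, 0.9]
grip_width: 0.0442
```

```bash
python3 - <<'E'
from h import *
plan((0.564,0.3895),0.015,104.9)
E
```

```text
t 33.6 pos [0.5626 0.3906 0.1061] jaw 104.8 j1,j6 [0.51 1.82] w 0.0442 F [ 0.3 -0.1  0.9]
  twist -0.1 alt 179.9 | shift(cm) after twist [9.11 0.09 0.14] | before twist [9.11 0.09 0.14]
```

Emit:
step_arm(travel=[[3,0.1,0.1],[3,0,0],[2,0,0],[0.9,0,0],[0.1,0,0],[0,0,0],[0,0,0]], twist=[0,0,0,0,0,0,0])

```text
t: 34.3
eef_pos: [0.5642, 0.3901, 0.0165]
orientation: [1.839, 1.568, 0.527]
contact_force: [-0.4, 0.6, 1.0]
grip_width: 0.0439
```

Emit:
step_arm(travel=[[0,0,0],[0,0,0],[0,0,0],[0,0,0],[0,0,0],[0,0,0]], twist=[0,0,0,0,0,0], gripper=-1)

```text
t: 34.9
eef_pos: [0.5631, 0.3893, 0.0149]
orientation: [1.103, 1.571, -0.209]
contact_force: [-0.5, -0.5, 1.5]
grip_width: 0.0137
```

Emit:
step_arm(travel=[[-1,0,0],[-4,0,0],[-4,0,0],[-4,0,0],[-4,0,0],[0,0,0],[0,0,0]], twist=[0,0,0,0,0,0,0])

```text
t: 35.6
eef_pos: [0.5634, 0.3898, 0.1864]
orientation: [1.898, 1.568, 0.587]
contact_force: [-0.6, -0.3, -1.8]
grip_width: 0.0139
```

```bash
python3 - <<'E'
from h import *
plan(slot(2,.0,.001),0.2,84.5)
E
```

```text
t 35.6 pos [0.5634 0.3898 0.1864] jaw 104.9 j1,j6 [0.5  1.82] w 0.0139 F [-0.6 -0.3 -1.8]
  twist 20.4 alt -159.6 | shift(cm) after twist [-1.41  5.35 32.05] | before twist [-1.41 -6.14 31.91]
```

Emit:
step_arm(travel=[[-0.3,0,0],[-0.3,0,0],[-0.4,0,0],[-0.4,0,0],[0,0.53,3.2],[0,0.53,3.2],[0,0.53,3.2],[0,0.53,3.2],[0,0.53,3.2],[0,0.53,3.2],[0,0.53,3.2],[0,0.53,3.2],[0,0.53,3.2],[0,0.53,3.2],[3,0,0],[3,0,0],[3,0,0],[2,0,0],[0,0,0],[0,0,0]], twist=[5.1,5.1,5.1,5.1,0,0,0,0,0,0,0,0,0,0,0,0,0,0,0,0])

```text
t: 37.6
eef_pos: [0.5836, 0.0658, 0.0876]
orientation: [-1.527, 1.568, 3.089]
contact_force: [0.3, -0.4, -0.7]
grip_width: 0.0139
```

```bash
python3 - <<'E'
from h import *
plan(slot(2,.0,.001),0.065,84.5)
o=sensors.get_obs()
s=shot("scene","s1.npz"); print(held(s,o["eef_pos"][:2],o["eef_pos"][2]-.007))
E
```

```text
t 37.6 pos [0.5836 0.0658 0.0876] jaw 84.5 j1,j6 [-0.01  1.66] w 0.0139 F [ 0.3 -0.4 -0.7]
  twist -0.0 alt 180.0 | shift(cm) after twist [ 2.26  0.24 -0.  ] | before twist [ 2.26  0.24 -0.  ]
(np.int64(163), np.float64(-0.0501), np.float64(0.0691), np.float64(0.0814), np.float64(0.0052))
```

Emit:
step_arm(travel=[[1,0.1,0],[0.8,0,0],[0.4,0,0],[0,0,0],[0,0,0]], twist=[0,0,0,0,0])

```text
t: 38.15
eef_pos: [0.5858, 0.0657, 0.0667]
orientation: [-2.588, 1.571, 2.028]
contact_force: [-0.7, -0.6, -0.1]
grip_width: 0.0137
```

Emit:
step_arm(travel=[[0.2,0,0],[0,0,0],[0,0,0],[0,0,0],[0,0,0]], twist=[0,0,0,0,0], gripper=-0.4)

```text
t: 38.65
eef_pos: [0.5859, 0.0657, 0.0648]
orientation: [2.339, 1.571, 0.672]
contact_force: [0.7, -0.6, -0.2]
grip_width: 0.0269
```

Emit:
step_arm(travel=[[-1,0,0],[-3,0,0],[-4,0,0],[-4,0,0],[-4,0,0],[-4,0,0],[-4,0,0],[0,-4,0],[0,-4,0],[0,-4,0],[0,0,0],[0,0,0]], twist=[0,0,0,0,0,0,0,0,0,0,0,0])

```text
t: 39.85
eef_pos: [0.466, 0.0774, 0.3057]
orientation: [1.729, 1.569, 0.062]
contact_force: [-0.5, -0.6, 0.9]
grip_width: 0.0264
```

```bash
python3 - <<'E'
from h import *
s=shot("scene","s1.npz");crop(s,230,130,390,250,5,"pics/g11.png")
c=shot("top","t1.npz");crop(c,270,110,430,240,5,"pics/g12.png")
for n,o in (("s",spindles(s)),("t",spindles(c))): print(n,[np.round(a[0],3) for a in o])
for k in (-2,-1,0,1,2): print(held(s,slot(k),.058),held(c,slot(k),.058))
plan((0.564,0.3895),0.2,104.9)
E
```

```text
s []
t []
(np.int64(151), np.float64(-0.0526), np.float64(0.0632), np.float64(0.0576), np.float64(0.0037)) (np.int64(171), np.float64(-0.0518), np.float64(0.0649), np.float64(0.0598), np.float64(-0.0018))
(np.int64(162), np.float64(-0.0493), np.float64(0.0646), np.float64(0.0576), np.float64(0.0034)) (np.int64(166), np.float64(-0.0488), np.float64(0.0698), np.float64(0.0593), np.float64(-0.0016))
(np.int64(174), np.float64(-0.0504), np.float64(0.0658), np.float64(0.0579), np.float64(0.0031)) (np.int64(87), np.float64(-0.0423), np.float64(0.07), np.float64(0.0595), np.float64(-0.0022))
(np.int64(189), np.float64(-0.0515), np.float64(0.0666), np.float64(0.0577), np.float64(0.0035)) (np.int64(95), np.float64(-0.0518), np.float64(0.0677), np.float64(0.0601), np.float64(-0.0031))
(np.int64(144), np.float64(-0.0509), np.float64(0.065), np.float64(0.0596), np.float64(0.0022)) None
t 39.95 pos [0.4676 0.0772 0.3054] jaw 84.5 j1,j6 [0.02 1.69] w 0.0265 F [ 0.3  0.4 -0.1]
  twist -20.4 alt 159.6 | shift(cm) after twist [ 10.57  17.32 -27.71] | before twist [ 10.57   6.55 -32.01]
```

View pics/g11.png

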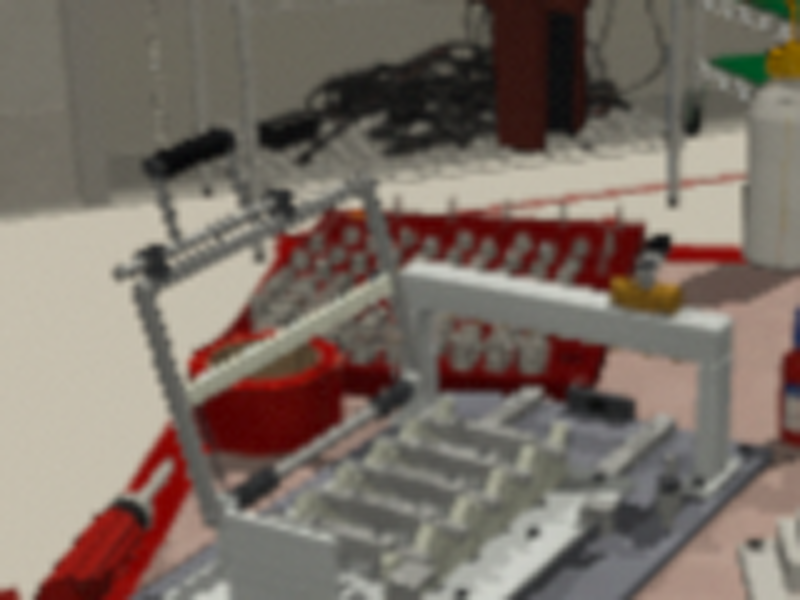

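View pics/g12.png

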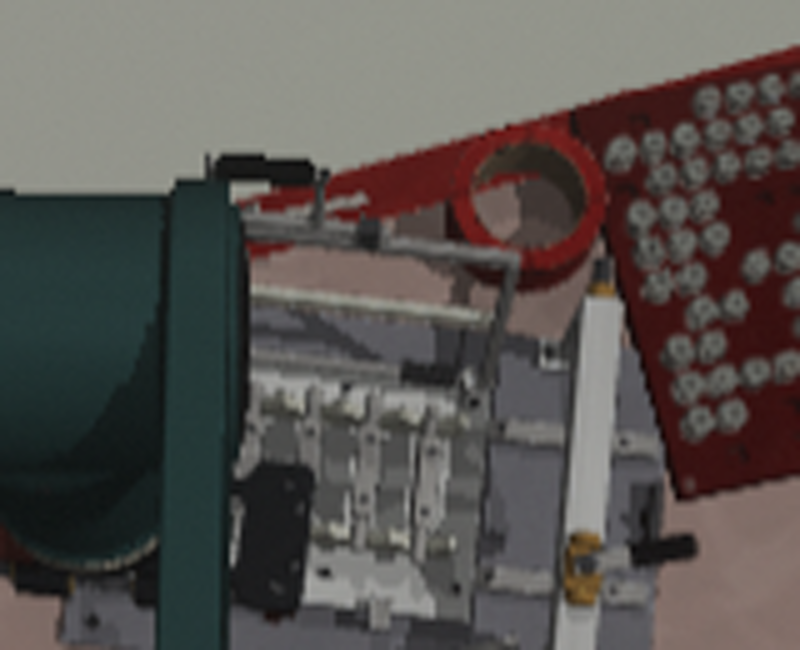

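```bash
python3 - <<'E'
from h import *
a=np.radians(YAW);ex=np.array([np.cos(a),np.sin(a)]);ey=np.array([-np.sin(a),np.cos(a)])
for n in ("top","scene","t1","s1"):
    c=load(n+".npz");P=cloud(c);f=c["frame"].astype(int)
    d=P[...,:2]-CM;X=d@ex;Y=d@ey;Z=P[...,2]
    t=(f.max(2)<75)&(Z>.232)&(Z<.275)&(X>.08)&(X<.15)&(Y>-.06)&(Y<.12)
    if t.sum(): print(n,t.sum(),[(q[t].min().round(4),np.median(q[t]).round(4),q[t].max().round(4)) for q in (X,Y,Z)], P[t].mean(0).round(4))
    g=(Z>.1)&(Z<.27)&(X>.05)&(X<.15)&(Y>-.15)&(Y<.15)
    print("gate Y",Y[g].min().round(4),Y[g].max().round(4),np.percentile(Y[g],[1,99]).round(4))
    b=(Z>.075)&(Z<.2)&(X>.05)&(X<.15)&(Y>-.15)&(Y<.15)
    print("frame Y",np.percentile(Y[b],[.5,99.5]).round(4))
E
```

```text
top 124 [(np.float64(0.1107), np.float64(0.1167), np.float64(0.1267)), (np.float64(0.0026), np.float64(0.0334), np.float64(0.0695)), (np.float64(0.2326), np.float64(0.2519), np.float64(0.2573))] [0.6987 0.0128 0.2507]
gate Y -0.1131 0.1183 [-0.1121  0.1088]
frame Y [-0.1128  0.1081]
scene 102 [(np.float64(0.1098), np.float64(0.1141), np.float64(0.1221)), (np.float64(0.0037), np.float64(0.0449), np.float64(0.0729)), (np.float64(0.2383), np.float64(0.2489), np.float64(0.2552))] [0.6967 0.0203 0.2485]
gate Y -0.1153 0.1208 [-0.1101  0.1128]
frame Y [-0.1131  0.1118]
t1 125 [(np.float64(0.1107), np.float64(0.1166), np.float64(0.1275)), (np.float64(0.0026), np.float64(0.0332), np.float64(0.0693)), (np.float64(0.235), np.float64(0.2517), np.float64(0.2568))] [0.6986 0.0127 0.251 ]
gate Y -0.1134 0.0927 [-0.1125  0.0661]
frame Y [-0.113  0.043]
s1 107 [(np.float64(0.1092), np.float64(0.1139), np.float64(0.1222)), (np.float64(0.0036), np.float64(0.0445), np.float64(0.0743)), (np.float64(0.2372), np.float64(0.2489), np.float64(0.2547))] [0.6966 0.0208 0.2484]
gate Y -0.114 0.1201 [-0.1107  0.1134]
frame Y [-0.1126  0.1122]
```

```bash
python3 - <<'E'
from h import *
t,s=plan((0.6997,0.0148),0.33,174.5)
E
```

```text
t 39.95 pos [0.4676 0.0772 0.3054] jaw 84.5 j1,j6 [0.02 1.69] w 0.0265 F [ 0.3  0.4 -0.1]
  twist 90.0 alt -90.0 | shift(cm) after twist [ -2.41   3.99 -23.7 ] | before twist [-2.41 23.71  3.97]
```

Emit:
step_arm(travel=[[-0.2,0,0],[-0.2,0,0],[-0.2,0,0],[-0.2,0,0],[-0.2,0,0],[-0.2,0,0],[-0.2,0,0],[-0.2,0,0],[-0.2,0,0],[-0.2,0,0],[-0.2,0,0],[-0.2,0,0],[0,0,0]], twist=[-7.5,-7.5,-7.5,-7.5,-7.5,-7.5,-7.5,-7.5,-7.5,-7.5,-7.5,-7.5,0], gripper=0.3)

```text
t: 41.25
eef_pos: [0.4679, 0.0771, 0.3289]
orientation: [0.166, 1.57, 0.07]
contact_force: [0.3, -0.0, 0.8]
grip_width: 0.0572
```

Emit:
step_arm(travel=[[0,-0.4,2.4],[0,-0.4,2.4],[0,-0.4,2.4],[0,-0.4,2.4],[0,-0.4,2.4],[0,-0.4,2.4],[0,-0.4,2.4],[0,-0.4,2.4],[0,-0.4,2.4],[0,-0.4,2.1],[0,0,0],[0,0,0]], twist=[0,0,0,0,0,0,0,0,0,0,0,0])

```text
t: 42.45
eef_pos: [0.6986, 0.0144, 0.3277]
orientation: [3.038, 1.569, 2.938]
contact_force: [0.4, 0.3, 0.5]
grip_width: 0.0571
```

```bash
python3 - <<'E'
from h import *
t,s=plan((0.6997,0.0148),0.243,174.5)
s=shot("scene","s1.npz");crop(s,210,80,370,200,5,"pics/h1.png")
print(proj(s,[[0.6997,0.0148,.247]]))
c=shot("top","t1.npz");crop(c,270,100,430,230,5,"pics/h2.png")
E
```

```text
t 42.45 pos [0.6986 0.0144 0.3277] jaw 174.3 j1,j6 [-0.08  0.02] w 0.0571 F [0.4 0.3 0.5]
  twist -0.2 alt 179.8 | shift(cm) after twist [8.47 0.05 0.12] | before twist [8.47 0.05 0.12]
[[267.6815221  160.34529764]]
```

View pics/h1.png

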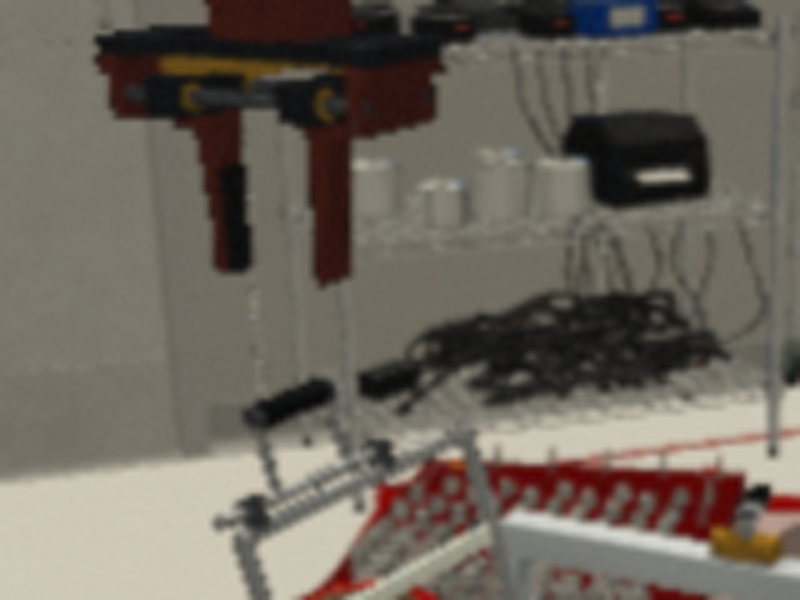

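View pics/h2.png

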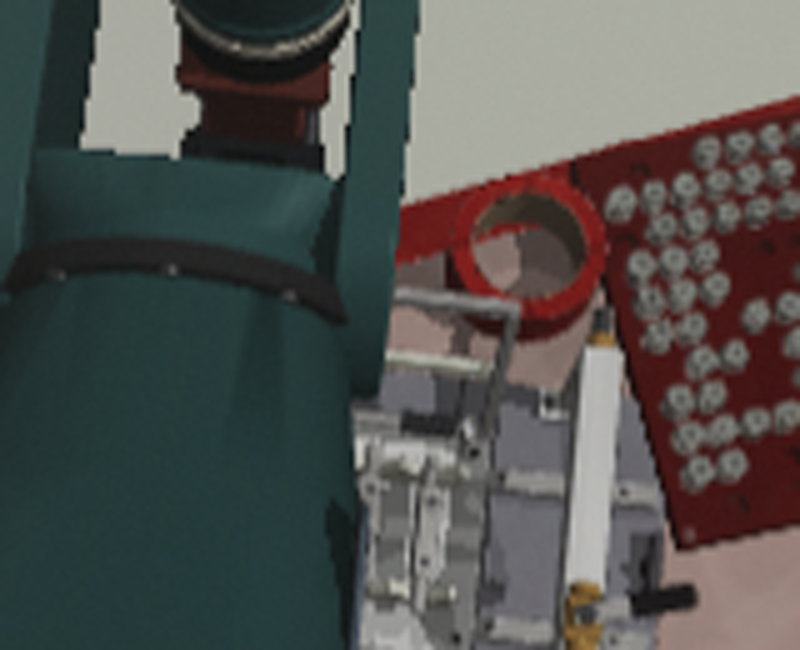

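Emit:
step_arm(travel=[[2.5,0,0.1],[2.5,0,0],[2,0,0],[1,0,0],[0.5,0,0],[0,0,0],[0,0,0]], twist=[0,0,0,0,0,0,0])

```text
t: 43.25
eef_pos: [0.7, 0.0145, 0.2449]
orientation: [0.082, 1.569, -0.014]
contact_force: [0.4, -0.0, 0.7]
grip_width: 0.0569
```

Emit:
step_arm(travel=[[0,0,0],[0,0,0],[0,0,0],[0,0,0],[0,0,0],[0,0,0],[0,0,0]], twist=[0,0,0,0,0,0,0], gripper=-1, grip_force=12)

```text
t: 43.95
eef_pos: [0.6997, 0.0144, 0.2437]
orientation: [0.094, 1.57, -0.003]
contact_force: [1.5, -0.1, -1.0]
grip_width: 0.0156
```

```bash
python3 - <<'E'
from h import *
t,s=plan((0.6997,0.0148),0.243,174.5)
s=shot("scene","s1.npz");crop(s,210,100,330,190,6,"pics/h3.png")
E
```

```text
t 43.95 pos [0.6997 0.0144 0.2437] jaw 174.5 j1,j6 [-0.08  0.02] w 0.0156 F [ 1.5 -0.1 -1. ]
  twist -0.0 alt 180.0 | shift(cm) after twist [ 0.07  0.04 -0.01] | before twist [ 0.07  0.04 -0.01]
```

View pics/h3.png

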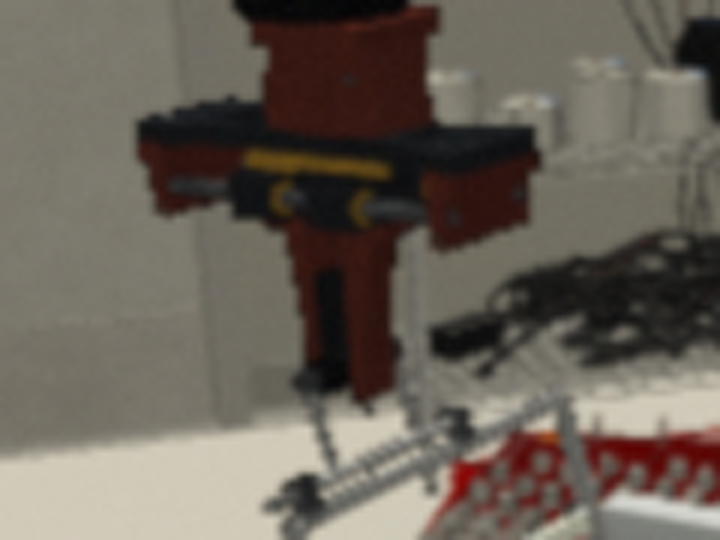

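Emit:
step_arm(travel=[[0,-0.2,0],[0,-0.2,0],[0,-0.2,0],[0,-0.1,0],[0,0,0]], twist=[0,0,0,0,0])

```text
t: 44.5
eef_pos: [0.6988, 0.0073, 0.2438]
orientation: [0.452, 1.571, 0.355]
contact_force: [1.9, 0.8, 0.6]
grip_width: 0.0157
```

Emit:
step_arm(travel=[[0,-0.1,0],[0,-0.1,0],[0,0,0]], twist=[0,0,0])

```text
t: 44.8
eef_pos: [0.6986, 0.0054, 0.2438]
orientation: [0.005, 1.571, -0.092]
contact_force: [0.9, 2.3, -0.2]
grip_width: 0.016
```

Emit:
step_arm(travel=[[0,-0.1,0],[0,-0.1,0],[0,0,0]], twist=[0,0,0])

```text
t: 45.1
eef_pos: [0.6984, 0.0036, 0.2438]
orientation: [0.984, 1.57, 0.887]
contact_force: [1.3, 2.6, 0.7]
grip_width: 0.0155
```

```bash
python3 - <<'E'
from h import *
t,s=plan((0.6997,0.0148),0.243,174.5)
s=shot("scene","s1.npz");crop(s,210,100,330,190,6,"pics/h4.png")
E
```

```text
t 45.1 pos [0.6984 0.0036 0.2438] jaw 174.5 j1,j6 [-0.09  0.  ] w 0.0155 F [1.3 2.6 0.7]
  twist -0.0 alt 180.0 | shift(cm) after twist [0.08 1.13 0.02] | before twist [0.08 1.13 0.02]
```

View pics/h4.png

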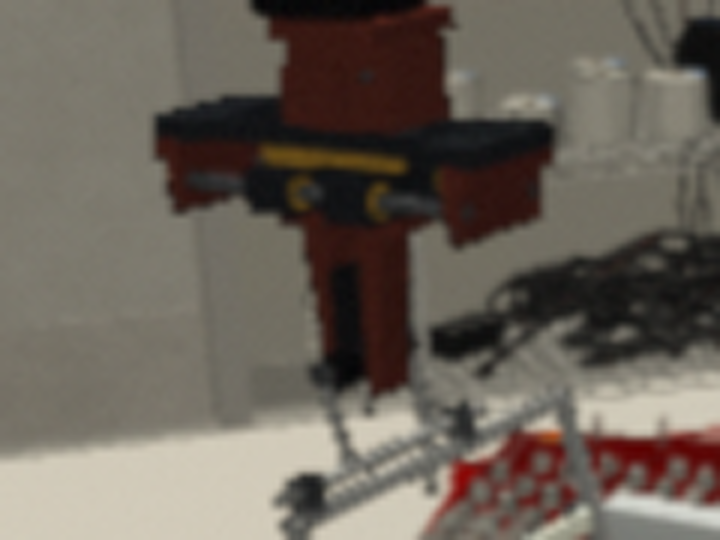

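Emit:
step_arm(travel=[[0,-0.1,0],[0,-0.1,0],[0,0,0]], twist=[0,0,0])

```text
t: 45.45
eef_pos: [0.6982, 0.0014, 0.2437]
orientation: [-0.356, 1.571, -0.453]
contact_force: [2.5, 3.1, 2.1]
grip_width: 0.0155
```

Emit:
step_arm(travel=[[0,-0.1,0],[0,-0.1,0],[0,0,0]], twist=[0,0,0])

```text
t: 45.75
eef_pos: [0.698, -0.0007, 0.2437]
orientation: [-0.686, 1.571, -0.783]
contact_force: [3.0, 2.9, 2.2]
grip_width: 0.0158
```

```bash
python3 - <<'E'
from h import *
a=np.radians(YAW);ex=np.array([np.cos(a),np.sin(a)]);ey=np.array([-np.sin(a),np.cos(a)])
s0=load("scene.npz"); 
s=shot("scene","s1.npz");crop(s,225,140,305,200,10,"pics/h5.png");crop(s0,225,140,305,200,10,"pics/h6.png")
for c in (s0,s):
    P=cloud(c);d=P[...,:2]-CM;X=d@ex;Y=d@ey;Z=P[...,2]
    t=(Z>.195)&(Z<.212)&(X>.085)&(X<.125)&(Y>.08)&(Y<.14); print("rod end",np.sort(Y[t])[-6:].round(4))
E
```

```text
rod end [0.1184 0.1193 0.1193 0.1203 0.1208 0.1208]
rod end [0.1031 0.1032 0.1033 0.1036 0.1039 0.1068]
```

View pics/h5.png

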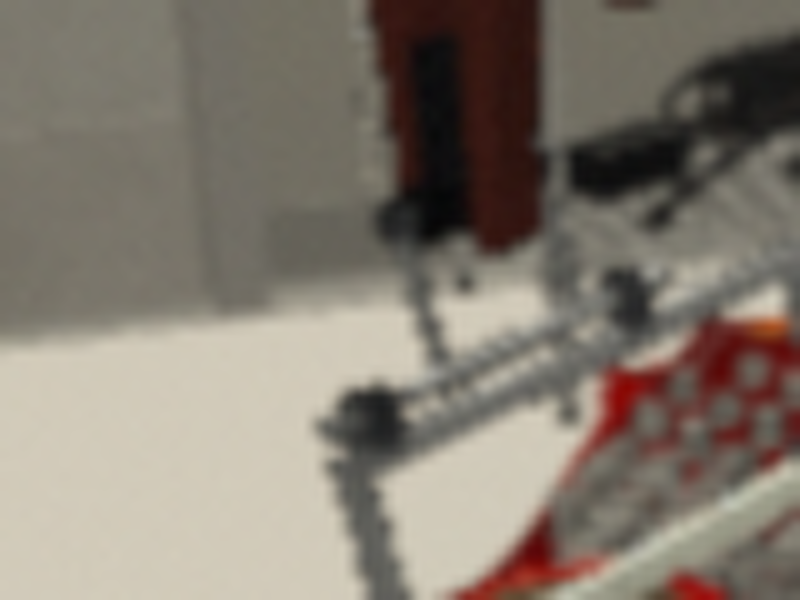

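View pics/h6.png

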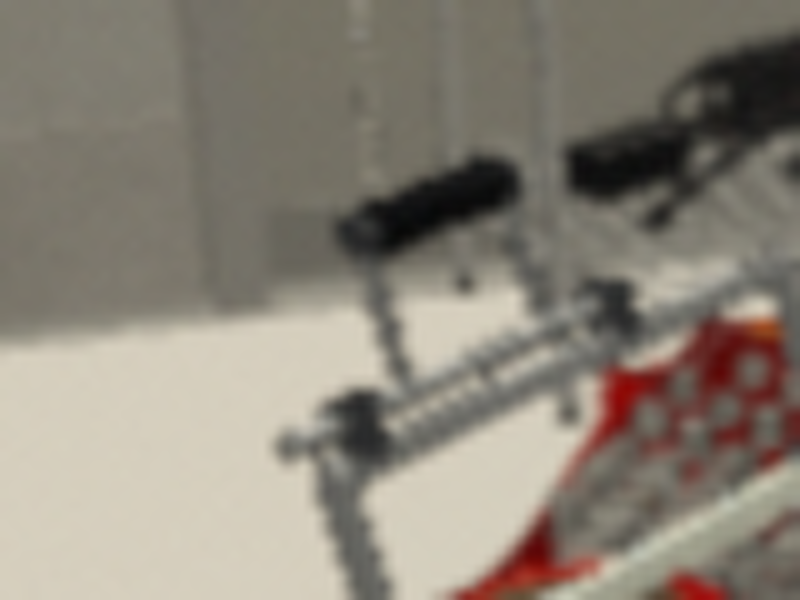

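```bash
python3 - <<'E'
from h import *
s=load("s1.npz")
for k in (-2,-1,0,1,2): print(held(s,slot(k),.058))
crop(s,250,170,370,260,6,"pics/h7.png")
th=1.85;H=(.0,.0)
import math
pts=[(-.186*math.cos(t),.186*math.sin(t)) for t in np.linspace(1.85,0,20)]
for a,b in zip(pts,pts[1:]): print("z(x) %.2f  x(down) %.2f"%((b[0]-a[0])*100,-(b[1]-a[1])*100))
E
```

```text
(np.int64(156), np.float64(-0.0522), np.float64(0.0637), np.float64(0.0575), np.float64(-0.0015))
(np.int64(167), np.float64(-0.0488), np.float64(0.0653), np.float64(0.0578), np.float64(-0.0015))
(np.int64(174), np.float64(-0.0492), np.float64(0.0667), np.float64(0.0578), np.float64(-0.002))
(np.int64(188), np.float64(-0.0519), np.float64(0.0654), np.float64(0.0578), np.float64(-0.0018))
(np.int64(123), np.float64(-0.0506), np.float64(0.0635), np.float64(0.0598), np.float64(-0.0028))
z(x) -1.76  x(down) -0.41
z(x) -1.79  x(down) -0.24
z(x) -1.81  x(down) -0.06
z(x) -1.81  x(down) 0.11
z(x) -1.79  x(down) 0.29
z(x) -1.75  x(down) 0.46
z(x) -1.70  x(down) 0.63
z(x) -1.63  x(down) 0.79
z(x) -1.54  x(down) 0.94
z(x) -1.45  x(down) 1.09
z(x) -1.33  x(down) 1.22
z(x) -1.21  x(down) 1.35
z(x) -1.07  x(down) 1.46
z(x) -0.92  x(down) 1.56
z(x) -0.77  x(down) 1.64
z(x) -0.61  x(down) 1.71
z(x) -0.44  x(down) 1.76
z(x) -0.26  x(down) 1.79
z(x) -0.09  x(down) 1.81
```

View pics/h7.png

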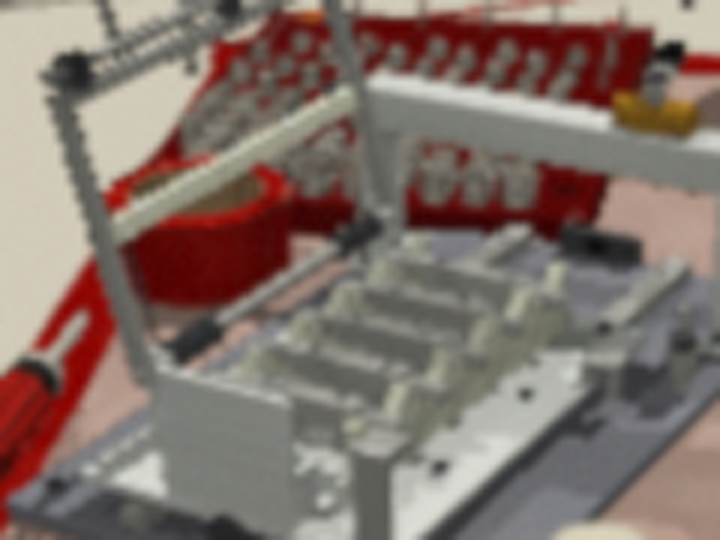

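Emit:
step_arm(travel=[[0,0.2,0],[0,0.2,0],[0,0.1,0],[0,0,0]], twist=[0,0,0,0], grip_force=25)

```text
t: 46.2
eef_pos: [0.6985, 0.0048, 0.2437]
orientation: [1.135, 1.571, 1.038]
contact_force: [2.1, 2.2, 3.3]
grip_width: 0.0158
```

Emit:
step_arm(travel=[[-0.41,0,-1.76],[-0.24,0,-1.79],[-0.06,0,-1.81],[0,0,0],[0,0,0]], twist=[0,0,0,0,0])

```text
t: 46.7
eef_pos: [0.6452, 0.0098, 0.2507]
orientation: [1.59, 1.57, 1.493]
contact_force: [2.2, 2.3, 0.8]
grip_width: 0.0152
```

Emit:
step_arm(travel=[[0.11,0,-1.81],[0.29,0,-1.79],[0.46,0,-1.75],[0.63,0,-1.7],[0.79,0,-1.63],[0,0,0]], twist=[0,0,0,0,0,0])

```text
t: 47.3
eef_pos: [0.5575, 0.0182, 0.2268]
orientation: [3.048, 1.568, 2.951]
contact_force: [2.4, 2.1, 0.4]
grip_width: 0.0155
```

Emit:
step_arm(travel=[[0.94,0,-1.54],[1.09,0,-1.45],[1.22,0,-1.33],[1.35,0,-1.21],[0,0,0]], twist=[0,0,0,0,0])

```text
t: 47.8
eef_pos: [0.5041, 0.0234, 0.1811]
orientation: [2.391, 1.57, 2.294]
contact_force: [1.2, 2.3, 3.0]
grip_width: 0.0153
```

Emit:
step_arm(travel=[[1.46,0,-1.07],[1.56,0,-0.92],[1.64,0,-0.77],[1.71,0,-0.61],[0,0,0]], twist=[0,0,0,0,0])

```text
t: 48.3
eef_pos: [0.4709, 0.0265, 0.1175]
orientation: [3.044, 1.57, 2.947]
contact_force: [0.3, 1.6, 2.0]
grip_width: 0.0156
```

```bash
python3 - <<'E'
from h import *
plan(CM,0.243,174.5)
s=shot("scene","s1.npz");crop(s,240,140,400,260,5,"pics/i1.png")
E
```

```text
t 48.3 pos [0.4709 0.0265 0.1175] jaw 174.5 j1,j6 [-0.09  0.01] w 0.0156 F [0.3 1.6 2. ]
  twist -0.0 alt 180.0 | shift(cm) after twist [-12.56  -2.7   11.07] | before twist [-12.56  -2.7   11.07]
```

View pics/i1.png

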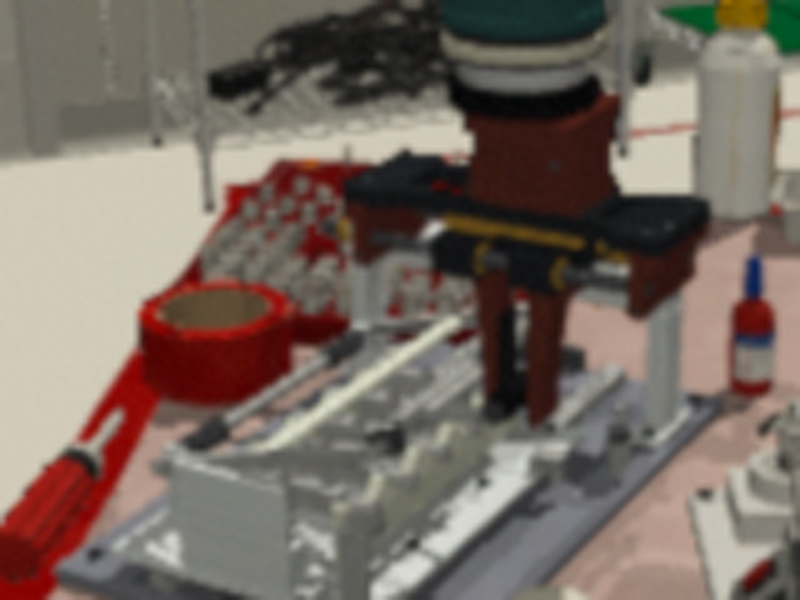

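Emit:
step_arm(travel=[[1.76,0,-0.44],[1.79,0,-0.26],[1,0,-0.06],[0.5,0,-0.02],[0,0,0],[0,0,0]], twist=[0,0,0,0,0,0])

```text
t: 48.95
eef_pos: [0.4633, 0.0273, 0.0684]
orientation: [0.077, 1.57, -0.02]
contact_force: [1.6, 1.7, 3.0]
grip_width: 0.0151
```

Emit:
step_arm(travel=[[0.2,0,0],[0.2,0,0],[0,0,0]], twist=[0,0,0])

```text
t: 49.25
eef_pos: [0.4633, 0.0273, 0.0641]
orientation: [0.03, 1.569, -0.066]
contact_force: [2.4, 1.5, 4.3]
grip_width: 0.0153
```

Emit:
step_arm(travel=[[0.1,0,0],[0.1,0,0],[0,0,0]], twist=[0,0,0])

```text
t: 49.55
eef_pos: [0.4633, 0.0273, 0.0624]
orientation: [0.038, 1.569, -0.058]
contact_force: [1.1, 2.0, 10.6]
grip_width: 0.0157
```

```bash
python3 - <<'E'
from h import *
a=np.radians(YAW);ex=np.array([np.cos(a),np.sin(a)]);ey=np.array([-np.sin(a),np.cos(a)])
s=shot("scene","s1.npz");crop(s,250,150,390,255,5.5,"pics/i2.png")
c=shot("top","t1.npz")
for c in (s,c):
    P=cloud(c);d=P[...,:2]-CM;X=d@ex;Y=d@ey;Z=P[...,2]
    for x0 in (-.1,-.08,-.06,-.02,0,.02,.04):
        t=(abs(X-x0)<.01)&(abs(Y-.105)<.012)&(Z>.05)&(Z<.11)
        t2=(abs(X-x0)<.01)&(abs(Y)<.09)&(Z>.058)&(Z<.11)
        print(x0,t.sum(),np.percentile(Z[t],[50,95]).round(4) if t.sum() else None,t2.sum(),np.percentile(Z[t2],[50,95]).round(4) if t2.sum() else None)
E
```

```text
-0.1 0 None 96 [0.0863 0.1077]
-0.08 29 [0.0691 0.073 ] 73 [0.0684 0.071 ]
-0.06 16 [0.0708 0.0722] 102 [0.0696 0.0713]
-0.02 22 [0.069  0.0718] 93 [0.0607 0.0627]
0 4 [0.0697 0.0706] 214 [0.0693 0.0715]
0.02 0 None 62 [0.0618 0.0713]
0.04 0 None 81 [0.0604 0.0711]
-0.1 0 None 0 None
-0.08 0 None 2 [0.0683 0.069 ]
-0.06 0 None 50 [0.0698 0.0729]
-0.02 0 None 17 [0.0606 0.0632]
0 0 None 68 [0.0695 0.0733]
0.02 9 [0.0721 0.0747] 52 [0.0618 0.0711]
0.04 22 [0.0704 0.0751] 112 [0.0608 0.0692]
```

View pics/i2.png

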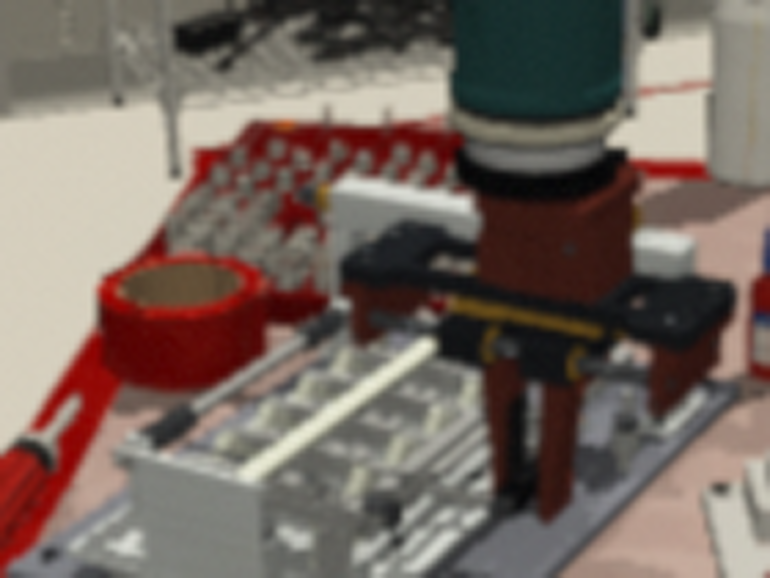

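Emit:
step_arm(travel=[[0,0.2,0],[0,0.2,0],[0,0.2,0],[0,0.2,0],[0,0,0]], twist=[0,0,0,0,0])

```text
t: 50.15
eef_pos: [0.464, 0.0349, 0.0625]
orientation: [-0.398, 1.569, -0.494]
contact_force: [1.2, -0.7, 9.3]
grip_width: 0.0155
```

Emit:
step_arm(travel=[[0,0.2,0],[0,0.2,0],[0,0.2,0],[0,0.1,0],[0,0,0]], twist=[0,0,0,0,0])

```text
t: 50.65
eef_pos: [0.4647, 0.0418, 0.0625]
orientation: [-0.428, 1.569, -0.524]
contact_force: [1.0, -0.6, 9.7]
grip_width: 0.0152
```

Emit:
step_arm(travel=[[0,0.1,0],[0,0.1,0],[0,0,0]], twist=[0,0,0])

```text
t: 50.95
eef_pos: [0.4648, 0.0437, 0.0625]
orientation: [-0.523, 1.569, -0.619]
contact_force: [0.9, -1.4, 10.2]
grip_width: 0.0153
```

Emit:
step_arm(travel=[[0,0.1,0],[0,0.1,0],[0,0,0]], twist=[0,0,0])

```text
t: 51.25
eef_pos: [0.465, 0.0442, 0.0625]
orientation: [-1.08, 1.567, -1.174]
contact_force: [-0.2, -9.9, 10.1]
grip_width: 0.0153
```

```bash
python3 - <<'E'
from h import *
s=shot("scene","s1.npz");crop(s,270,190,370,265,8,"pics/i3.png")
E
```

```text
(no output)
```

View pics/i3.png

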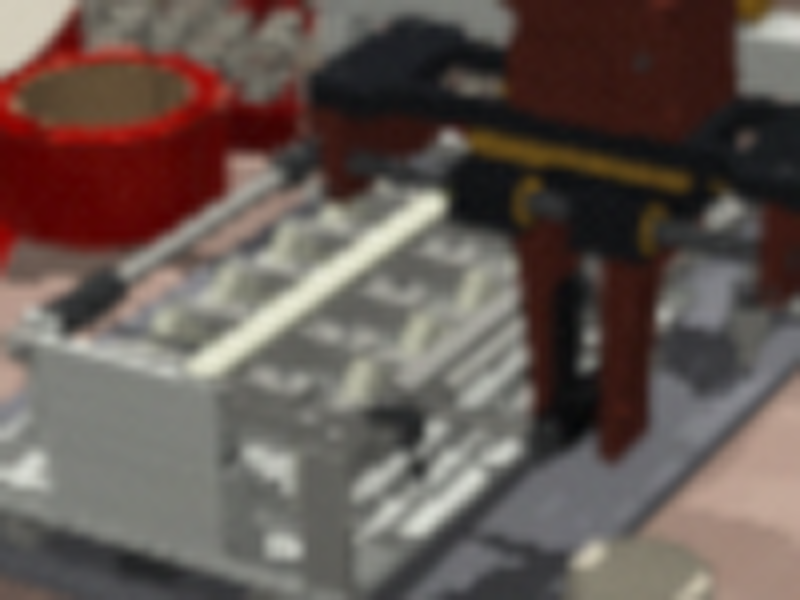

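Emit:
step_arm(travel=[[0,-0.1,0],[-0.2,0,0],[-0.2,0,0],[-0.2,0,0],[0,0,0]], twist=[0,0,0,0,0])

```text
t: 51.8
eef_pos: [0.4649, 0.0439, 0.068]
orientation: [-0.906, 1.568, -1.002]
contact_force: [3.1, -6.4, -1.2]
grip_width: 0.0153
```

Emit:
step_arm(travel=[[0.2,-0.1,0],[0,0,0],[0,0,0],[0,0,0],[0,0,0]], twist=[0,0,0,0,0], gripper=0)

```text
t: 52.3
eef_pos: [0.4637, 0.0445, 0.0657]
orientation: [2.96, 1.57, 2.863]
contact_force: [0.5, -0.4, -1.1]
grip_width: 0.0441
```

Emit:
step_arm(travel=[[-2,0,0],[-3,0,0],[-4,0,0],[-4,0,0],[-4,0,0],[0,0,0],[0,0,0]], twist=[0,0,0,0,0,0,0])

```text
t: 53.0
eef_pos: [0.4644, 0.0444, 0.2364]
orientation: [0.083, 1.569, -0.013]
contact_force: [-0.1, 0.5, -0.5]
grip_width: 0.0437
```

```bash
python3 - <<'E'
from h import *
a=np.radians(YAW);ex=np.array([np.cos(a),np.sin(a)]);ey=np.array([-np.sin(a),np.cos(a)])
s=shot("scene","s1.npz");crop(s,260,150,380,255,6,"pics/i4.png")
c=shot("top","t1.npz");crop(c,270,130,430,260,5,"pics/i5.png")
for c in (s,c):
    P=cloud(c);d=P[...,:2]-CM;X=d@ex;Y=d@ey;Z=P[...,2]
    for x0 in (-.1,-.08,-.06,0,.04):
        t2=(abs(X-x0)<.01)&(abs(Y)<.09)&(Z>.064)&(Z<.11)
        print(x0,t2.sum(),np.percentile(Z[t2],[50,95]).round(4) if t2.sum() else None)
plan(CM,0.243,174.5)
E
```

```text
-0.1 37 [0.0728 0.0739]
-0.08 109 [0.0727 0.0757]
-0.06 149 [0.0734 0.0751]
0 163 [0.0718 0.0735]
0.04 17 [0.0661 0.074 ]
-0.1 3 [0.0705 0.0755]
-0.08 23 [0.0734 0.0775]
-0.06 81 [0.0732 0.077 ]
0 78 [0.0719 0.0756]
0.04 7 [0.0666 0.0763]
t 53.1 pos [0.4628 0.0444 0.2345] jaw 174.5 j1,j6 [-0.05  0.04] w 0.0438 F [-0.7 -0.5 -0.7]
  twist -0.0 alt 180.0 | shift(cm) after twist [-0.88 -4.41 12.05] | before twist [-0.88 -4.4  12.06]
```

View pics/i4.png

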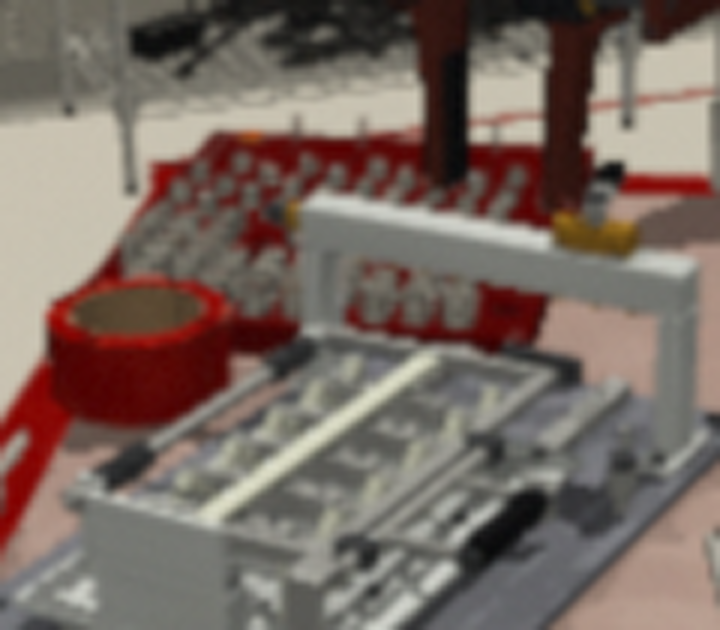

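View pics/i5.png

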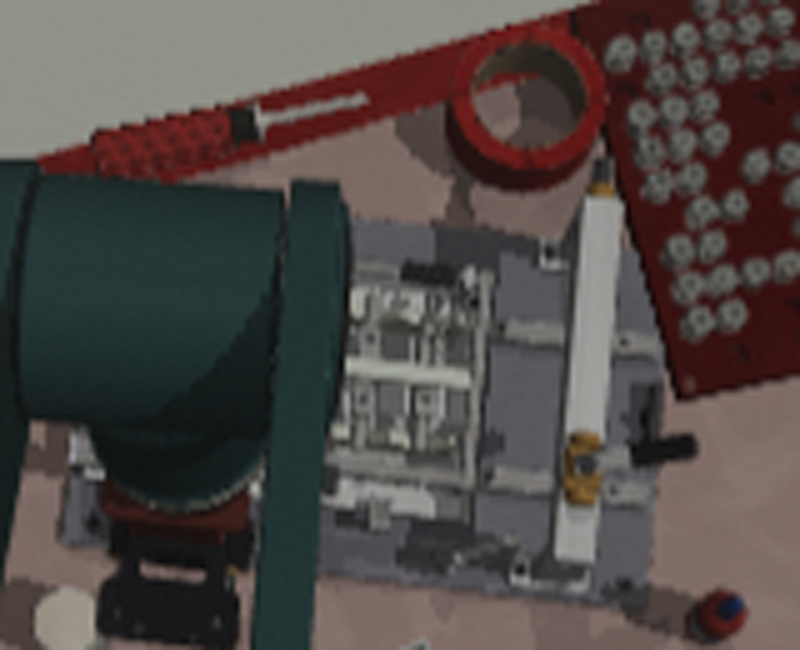

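```bash
python3 - <<'E'
from h import *
print(plan(slot(0,0,.175),0.2,174.5), slot(0,0,.175))
E
```

```text
t 53.1 pos [0.4628 0.0444 0.2345] jaw 174.5 j1,j6 [-0.05  0.04] w 0.0438 F [-0.7 -0.5 -0.7]
  twist -0.0 alt 180.0 | shift(cm) after twist [ 3.42 13.09 12.06] | before twist [ 3.42 13.1  12.05]
(np.float64(-0.03424088978749751), array([ 3.41909088, 13.09248174, 12.0577836 ])) [0.5953122  0.16320018]
```

Emit:
step_arm(travel=[[0,2.2,2],[0,2.2,2],[0,2.2,2],[0,2.2,2],[0,2.2,2],[0,2.1,2],[4,0,0],[4,0,0],[4,0,0],[3,0,0],[1,0,0],[0.4,0,0],[0,0,0],[0,0,0]], twist=[0,0,0,0,0,0,0,0,0,0,0,0,0,0], gripper=-1)

```text
t: 54.5
eef_pos: [0.5972, 0.1634, 0.0731]
orientation: [0.299, 1.568, 0.202]
contact_force: [0.9, 0.6, 0.3]
grip_width: 0.0007
```

```bash
python3 - <<'E'
from h import *
plan(slot(0,0,.147),0.07,174.5)
s=shot("scene","s1.npz");crop(s,230,150,390,270,5,"pics/j1.png")
E
```

```text
t 54.5 pos [0.5972 0.1634 0.0731] jaw 174.5 j1,j6 [0.16 0.25] w 0.0007 F [0.9 0.6 0.3]
  twist -0.0 alt 180.0 | shift(cm) after twist [ 0.31 -2.83 -0.19] | before twist [ 0.31 -2.83 -0.19]
```

View pics/j1.png

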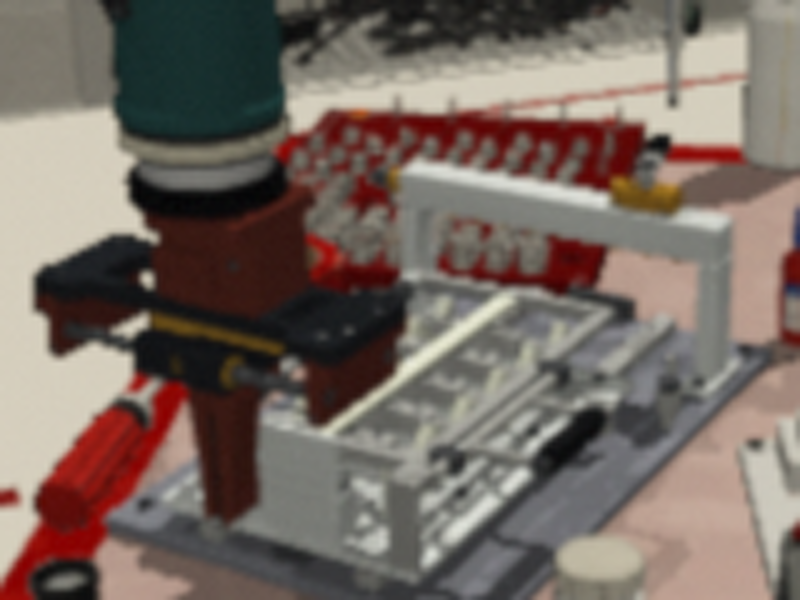

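Emit:
step_arm(travel=[[0,-0.8,0],[0,-0.8,0],[0,-0.8,0],[0,-0.8,0],[0,-0.8,0],[0,-0.8,0],[0,-0.8,0],[0,-0.8,0],[0,-0.8,0],[0,-0.8,0],[0,-0.8,0],[0,-0.8,0],[0,-0.8,0],[0,-0.8,0],[0,0,0]], twist=[0,0,0,0,0,0,0,0,0,0,0,0,0,0,0])

```text
t: 56.05
eef_pos: [0.5853, 0.0503, 0.0716]
orientation: [-1.592, 1.57, -1.69]
contact_force: [0.9, 1.7, 1.4]
grip_width: 0.0004
```

Emit:
step_arm(travel=[[0,-0.3,0],[0,-0.3,0],[0,-0.3,0],[0,0,0]], twist=[0,0,0,0])

```text
t: 56.45
eef_pos: [0.5845, 0.0424, 0.0716]
orientation: [-1.436, 1.571, -1.532]
contact_force: [2.1, 2.9, 1.0]
grip_width: 0.0002
```

Emit:
step_arm(travel=[[0,-0.2,0],[0,-0.2,0],[0,0,0]], twist=[0,0,0])

```text
t: 56.75
eef_pos: [0.5841, 0.0385, 0.0716]
orientation: [-1.407, 1.571, -1.504]
contact_force: [2.7, 2.6, 0.4]
grip_width: 0.0005
```

Emit:
step_arm(travel=[[0,-0.2,0],[0,-0.1,0],[0,0,0]], twist=[0,0,0])

```text
t: 57.05
eef_pos: [0.5839, 0.0364, 0.0716]
orientation: [1.482, 1.569, 1.384]
contact_force: [3.4, 6.4, 0.6]
grip_width: 0.0005
```

Emit:
step_arm(travel=[[0,-0.1,0],[0,0,0],[0,0,0]], twist=[0,0,0])

```text
t: 57.35
eef_pos: [0.5839, 0.0364, 0.0717]
orientation: [1.46, 1.568, 1.363]
contact_force: [3.4, 11.4, -0.3]
grip_width: 0.0002
```

Emit:
step_arm(travel=[[0,1,0],[0,2,0],[0,3,0],[0,3,0],[-4,0,0],[-4,0,0],[-4,0,0],[-3,0,0],[0,0,0]], twist=[0,0,0,0,0,0,0,0,0])

```text
t: 58.25
eef_pos: [0.5945, 0.1241, 0.2263]
orientation: [-0.018, 1.564, -0.114]
contact_force: [0.1, 0.1, 1.3]
grip_width: 0.0002
```

```bash
python3 - <<'E'
from h import *
a=np.radians(YAW);ex=np.array([np.cos(a),np.sin(a)]);ey=np.array([-np.sin(a),np.cos(a)])
s=shot("scene","s1.npz");crop(s,250,150,410,270,5,"pics/j2.png")
c=shot("top","t1.npz");crop(c,270,130,430,260,5,"pics/j3.png")
for c in (load("scene.npz"),s,load("top.npz"),c):
    P=cloud(c);d=P[...,:2]-CM;X=d@ex;Y=d@ey;Z=P[...,2]
    t=(abs(X)<.03)&(Z>.083)&(Z<.1)&(Y>0)&(Y<.16); print("push top Y",np.percentile(Y[t],[5,50,95]).round(4) if t.sum() else None)
    f=c["frame"].astype(int)
    t=(f.max(2)<75)&(Z>.13)&(Z<.16)&(Y<-.17)&(Y>-.27)&(abs(X)<.12); print("lever",P[t].mean(0).round(4),X[t].mean().round(4),Y[t].mean().round(4),t.sum())
plan(CM,0.243,174.5)
E
```

```text
push top Y [0.134  0.137  0.1393]
lever [ 0.5114 -0.218   0.145 ] -0.0471 -0.2125 15
push top Y [0.0416 0.0446 0.0468]
lever [ 0.5104 -0.2151  0.1448] -0.0484 -0.2097 18
push top Y [0.1302 0.1329 0.1358]
lever [ 0.5117 -0.2155  0.1449] -0.0471 -0.21 72
push top Y [0.0379 0.0405 0.0433]
lever [ 0.5119 -0.2161  0.1449] -0.0468 -0.2105 69
t 58.35 pos [0.5918 0.1239 0.2218] jaw 174.5 j1,j6 [0.09 0.19] w 0.0004 F [ 0.2 -0.2 -0.5]
  twist -0.0 alt 180.0 | shift(cm) after twist [ -2.11 -13.56  -0.02] | before twist [-2.110e+00 -1.356e+01 -1.000e-02]
```

View pics/j2.png

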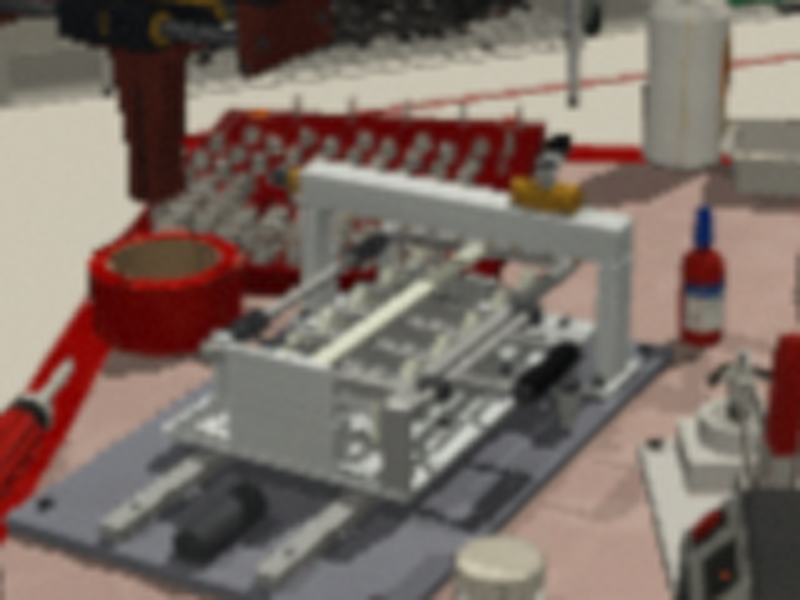

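View pics/j3.png

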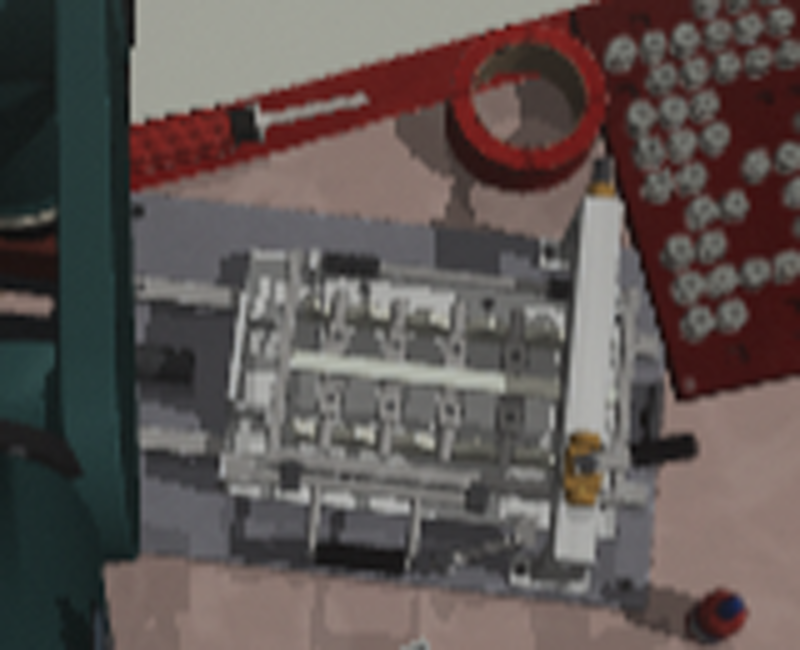

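```bash
python3 - <<'E'
from h import *
a=np.radians(YAW);ex=np.array([np.cos(a),np.sin(a)]);ey=np.array([-np.sin(a),np.cos(a)])
for n in ("top","t1","scene","s1"):
    c=load(n+".npz")
    P=cloud(c);d=P[...,:2]-CM;X=d@ex;Y=d@ey;Z=P[...,2]
    t=(Z>.133)&(Z<.165)&(Y<-.14)&(Y>-.26)&(X>-.1)&(X<0)
    q=np.c_[X[t],Y[t]].astype(np.float32); f=c["frame"].max(2)[t]
    dk=f<75
    print(n,t.sum(),cv2.minAreaRect(q),"dark",cv2.minAreaRect(q[dk]))
    y=(c["frame"][...,0].astype(int)-c["frame"][...,2]>40)&(Z>.118)&(Z<.17)&(Y<-.14)&(Y>-.2)&(X>-.12)&(X<0)
    q=np.c_[X[y],Y[y]].astype(np.float32);print("yellow",cv2.minAreaRect(q))
c=load("t1.npz");crop(c,370,200,430,245,12,"pics/k1.png")
E
```

```text
top 133 ((-0.05670808628201485, -0.19933129847049713), (0.03914324939250946, 0.07452522218227386), 5.129776954650879) dark ((-0.051044903695583344, -0.19641411304473877), (0.02384859323501587, 0.07839862257242203), 26.432514190673828)
yellow ((-0.058693815022706985, -0.1712656021118164), (0.040279075503349304, 0.018102049827575684), 4.555629253387451)
t1 137 ((-0.04644427075982094, -0.19479814171791077), (0.03777286410331726, 0.07656753808259964), 27.844030380249023) dark ((-0.04968471825122833, -0.1974792182445526), (0.01603471115231514, 0.0736590176820755), 12.897138595581055)
yellow ((-0.05914289504289627, -0.1711270958185196), (0.040158823132514954, 0.018452197313308716), 5.879271030426025)
scene 56 ((-0.04877377301454544, -0.18842315673828125), (0.03308119997382164, 0.06966331601142883), 28.099590301513672) dark ((-0.05176970362663269, -0.19593648612499237), (0.012852159328758717, 0.06088738888502121), 17.568910598754883)
yellow ((-0.0601503886282444, -0.16619540750980377), (0.04097229242324829, 0.02303757704794407), 20.29152488708496)
s1 55 ((-0.046933792531490326, -0.18856364488601685), (0.03604525700211525, 0.06718968600034714), 27.92939567565918) dark ((-0.05259004235267639, -0.19449636340141296), (0.013679404743015766, 0.06361174583435059), 18.128459930419922)
yellow ((-0.05928453058004379, -0.16796787083148956), (0.020508769899606705, 0.03972460329532623), 87.27955627441406)
```

View pics/k1.png

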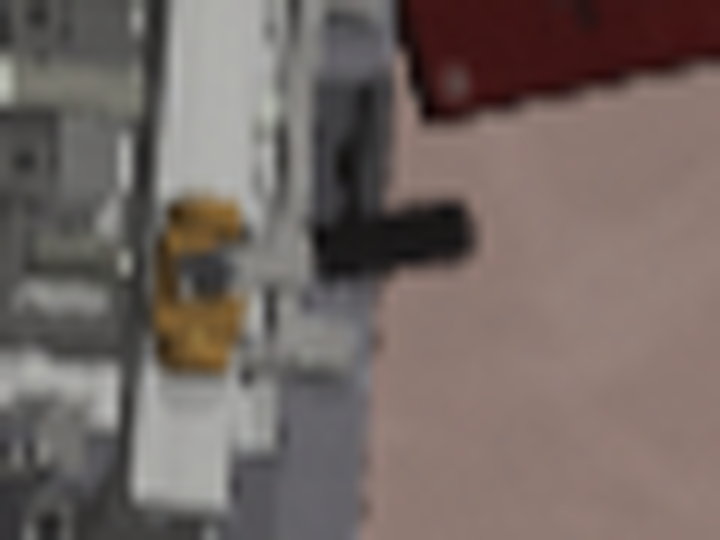

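```bash
cat >> h.py <<'E'
PIV=(-.059,-.170)
def cockp(th,d,r=.045):
    u=np.array([np.sin(th),-np.cos(th)]);t=np.array([np.cos(th),np.sin(th)])
    q=np.array(PIV)+r*u-d*t
    return slot(0,q[0],q[1]), np.degrees(th)+YAW+90
E
python3 - <<'E'
from h import *
p,j=cockp(.24,.032); print(p,j)
plan(p,.25,j)
E
```

```text
[ 0.47844126 -0.22372394] 98.27098708313976
t 58.35 pos [0.5918 0.1239 0.2218] jaw 174.5 j1,j6 [0.09 0.19] w 0.0004 F [ 0.2 -0.2 -0.5]
  twist 76.2 alt -103.8 | shift(cm) after twist [ -2.78 -16.22  32.78] | before twist [ -2.78 -35.7   -7.93]
```

Emit:
step_arm(travel=[[-2.8,0,0],[0,-3,-0.66],[0,-3,-0.66],[0,-3,-0.66],[0,-3,-0.66],[0,-3,-0.66],[0,-3,-0.66],[0,-3,-0.66],[0,-3,-0.66],[0,-3,-0.66],[0,-3,-0.66],[0,-3,-0.66],[0,-2.7,-0.66],[0,0,0]], twist=[0,0,0,0,0,0,0,0,0,0,0,0,0,0])

```text
t: 59.75
eef_pos: [0.4767, -0.2256, 0.2475]
orientation: [3.076, 1.566, 2.976]
contact_force: [-0.1, 0.1, 0.5]
grip_width: 0.0005
```

Emit:
step_arm(travel=[[0,0,0],[0,0,0],[0,0,0],[0,0,0],[0,0,0],[0,0,0],[0,0,0],[0,0,0],[0,0,0],[0,0,0],[0,0,0],[0,0,0]], twist=[7.6,7.6,7.6,7.6,7.6,7.6,7.6,7.6,7.6,7.6,0,0])

```text
t: 60.95
eef_pos: [0.4784, -0.2224, 0.2486]
orientation: [-2.313, 1.568, 2.551]
contact_force: [-0.1, -0.7, 0.1]
grip_width: 0.0004
```

```bash
python3 - <<'E'
from h import *
p,j=cockp(.24,.032); print(p,j)
plan(p,.143,j)
s=shot("scene","s1.npz");crop(s,300,100,420,200,6,"pics/k2.png")
E
```

```text
[ 0.47844126 -0.22372394] 98.27098708313976
t 60.95 pos [ 0.4784 -0.2224  0.2486] jaw 98.7 j1,j6 [-0.57  0.85] w 0.0004 F [-0.1 -0.7  0.1]
  twist 0.4 alt -179.6 | shift(cm) after twist [10.56  0.    0.15] | before twist [10.56  0.    0.15]
```

View pics/k2.png

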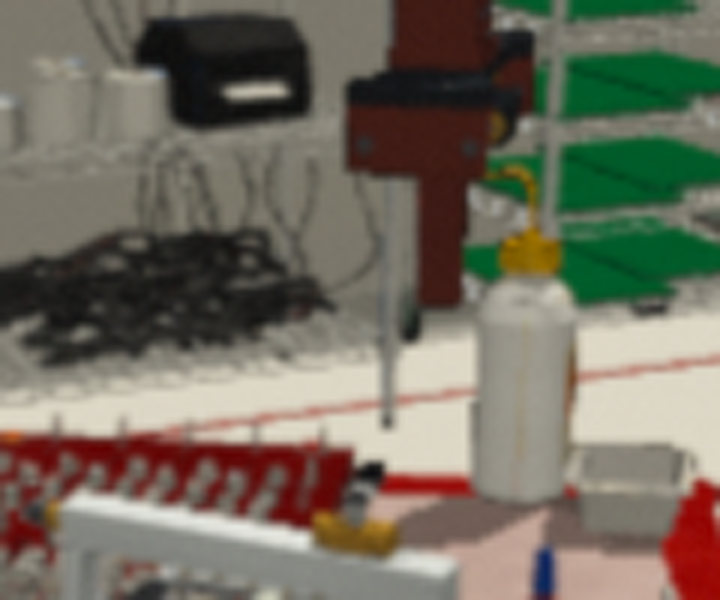

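Emit:
step_arm(travel=[[3,0,0.1],[3,0,0],[3,0,0],[1.5,0,0],[0,0,0],[0,0,0]], twist=[0,0,0,0,0,0])

```text
t: 61.6
eef_pos: [0.4792, -0.2242, 0.1448]
orientation: [-2.396, 1.57, 2.465]
contact_force: [-0.7, 0.4, 0.4]
grip_width: 0.0002
```

```bash
python3 - <<'E'
from h import *
p,j=cockp(.24,.0175)
plan(p,.143,j)
s=shot("scene","s1.npz");crop(s,300,130,400,205,7.5,"pics/k3.png")
E
```

```text
t 61.6 pos [ 0.4792 -0.2242  0.1448] jaw 98.5 j1,j6 [-0.57  0.85] w 0.0002 F [-0.7  0.4  0.4]
  twist 0.3 alt -179.7 | shift(cm) after twist [ 0.18  1.38 -0.06] | before twist [ 0.18  1.38 -0.06]
```

View pics/k3.png

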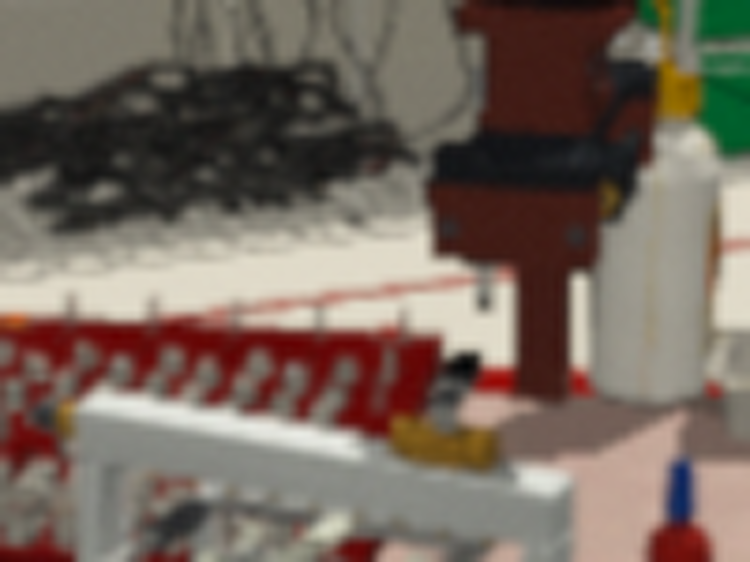

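Emit:
step_arm(travel=[[0.2,0.7,0],[0,0.7,0],[0,0.34,0.13],[0,0.34,0.13],[0,0.34,0.13],[0,0.34,0.13],[0,0.34,0.13],[0,0.34,0.13],[0,0,0]], twist=[0,0,-4.3,-4.3,-4.3,-4.3,-4.3,-4.3,0])

```text
t: 62.55
eef_pos: [0.5155, -0.2229, 0.1432]
orientation: [0.438, 1.57, -0.533]
contact_force: [-0.5, -0.7, -0.4]
grip_width: 0.0006
```

```bash
python3 - <<'E'
from h import *
p,j=cockp(.24+.45,.0175)
plan(p,.143,j)
s=shot("scene","s1.npz");crop(s,300,130,400,205,7.5,"pics/k4.png")
E
```

```text
t 62.55 pos [ 0.5155 -0.2229  0.1432] jaw 124.3 j1,j6 [-0.53  0.44] w 0.0006 F [-0.5 -0.7 -0.4]
  twist 0.3 alt -179.7 | shift(cm) after twist [ 0.02 -0.03 -0.17] | before twist [ 0.02 -0.03 -0.17]
```

View pics/k4.png

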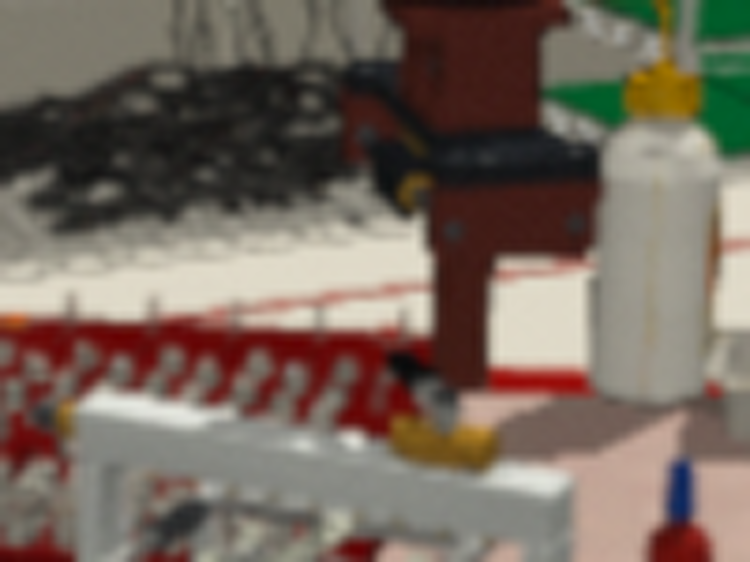

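Emit:
step_arm(travel=[[0,0.34,0.05],[0,0.34,0.1],[0,0.34,0.1],[0,0.34,0.1],[0,0.34,0.1],[0,0.34,0.1],[0,0.34,0.1],[0,0.34,0.1],[0,0,0]], twist=[-4.3,-4.3,-4.3,-4.3,-4.3,-4.3,-4.3,-4.3,0])

```text
t: 63.5
eef_pos: [0.5391, -0.2079, 0.1433]
orientation: [-0.205, 1.568, -0.578]
contact_force: [-0.3, -2.6, 0.4]
grip_width: 0.0005
```

```bash
python3 - <<'E'
from h import *
p,j=cockp(.24+.45+.6,.0175)
plan(p,.143,j)
p,j=cockp(1.57,.0175)
plan(p,.143,j)
E
```

```text
t 63.5 pos [ 0.5391 -0.2079  0.1433] jaw 158.6 j1,j6 [-0.49 -0.11] w 0.0005 F [-0.3 -2.6  0.4]
  twist 0.2 alt -179.8 | shift(cm) after twist [ 0.03  0.05 -0.03] | before twist [ 0.03  0.05 -0.03]
t 63.5 pos [ 0.5391 -0.2079  0.1433] jaw 158.6 j1,j6 [-0.49 -0.11] w 0.0005 F [-0.3 -2.6  0.4]
  twist -15.8 alt 164.2 | shift(cm) after twist [0.03 1.23 0.64] | before twist [0.03 1.36 0.28]
```

Emit:
step_arm(travel=[[0,0.34,0.12],[0,0.34,0.12],[0,0.34,0.12],[0,0.3,0.1],[0,0,0]], twist=[-4,-4,-4,-3.8,0])

```text
t: 64.0
eef_pos: [0.5456, -0.1997, 0.1434]
orientation: [-1.536, 1.564, -1.633]
contact_force: [-4.2, -13.9, -0.1]
grip_width: 0.0009
```

Emit:
step_arm(travel=[[0,0.1,0],[0,0,0]], twist=[0,0])

```text
t: 64.2
eef_pos: [0.5456, -0.1997, 0.1434]
orientation: [-1.507, 1.563, -1.606]
contact_force: [-4.6, -16.1, -1.1]
grip_width: 0.0004
```

```bash
python3 - <<'E'
from h import *
p,j=cockp(1.57,.0175)
plan(p,.143,j)
s=shot("scene","s1.npz");crop(s,300,130,400,205,7.5,"pics/k5.png")
E
```

```text
t 64.2 pos [ 0.5456 -0.1997  0.1434] jaw 174.3 j1,j6 [-0.47 -0.36] w 0.0004 F [ -4.6 -16.1  -1.1]
  twist -0.1 alt 179.9 | shift(cm) after twist [0.04 0.34 0.08] | before twist [0.04 0.34 0.08]
```

View pics/k5.png

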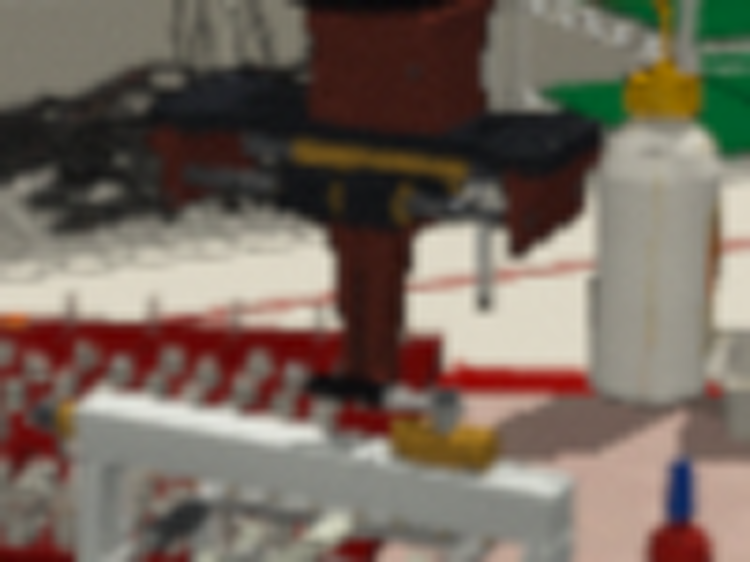

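Emit:
step_arm(travel=[[0,-0.5,0],[0,-1.5,0],[0,-2,0],[-4,0,0],[-4,0,0],[-4,0,0],[0,-4,0],[0,-4,-2],[0,-4,-2],[0,-4,-2],[0,0,0],[0,0,0]], twist=[0,0,0,0,0,0,0,0,0,0,0,0])

```text
t: 65.45
eef_pos: [0.4662, -0.3891, 0.2626]
orientation: [1.352, 1.57, 1.251]
contact_force: [-0.2, 0.1, 0.1]
grip_width: 0.0004
```

```bash
python3 - <<'E'
from h import *
a=np.radians(YAW);ex=np.array([np.cos(a),np.sin(a)]);ey=np.array([-np.sin(a),np.cos(a)])
s=shot("scene","s1.npz");crop(s,260,130,420,250,5,"pics/l1.png")
c=shot("top","t1.npz");crop(c,270,130,430,260,5,"pics/l2.png")
for c in (s,c):
    P=cloud(c);d=P[...,:2]-CM;X=d@ex;Y=d@ey;Z=P[...,2]
    t=(abs(X)<.03)&(Z>.083)&(Z<.1)&(Y>0)&(Y<.16); print("push top Y",np.percentile(Y[t],[5,50,95]).round(4) if t.sum() else None)
    t=(c["frame"].max(2)<75)&(Z>.13)&(Z<.16)&(Y<-.12)&(Y>-.24)&(X>-.04)&(X<.05)
    if t.sum(): print("lever",X[t].mean().round(4),Y[t].mean().round(4),np.degrees(np.arctan2(X[t].mean()+.059,-(Y[t].mean()+.17))).round(1))
    for k in (-2,-1,0,1,2): print(held(c,slot(k,0,-.093),.058))
    for q in ("nut_jar","threadlock_bottle","loupe"): 
        print(q,[(np.round(b["position"],3).tolist(),round(b["score"],2)) for b in models.boxes_of(q,"scene" if c is s else "top")][:2])
plan(CM,.2)
E
```

```text
push top Y [0.0408 0.0445 0.0476]
lever -0.0172 -0.1673 93.7
(np.int64(94), np.float64(-0.0671), np.float64(0.0635), np.float64(0.0588), np.float64(0.0039))
(np.int64(104), np.float64(-0.0674), np.float64(0.0659), np.float64(0.0584), np.float64(0.0034))
(np.int64(107), np.float64(-0.0653), np.float64(0.069), np.float64(0.0588), np.float64(0.0037))
(np.int64(116), np.float64(-0.0671), np.float64(0.0685), np.float64(0.0586), np.float64(0.0041))
(np.int64(45), np.float64(-0.0401), np.float64(0.0645), np.float64(0.0616), np.float64(-0.0016))
nut_jar [([0.408, 0.147, 0.041], 0.61)]
threadlock_bottle [([0.431, -0.262, 0.041], 0.59), ([0.53, -0.075, 0.068], 0.18)]
loupe [([0.661, 0.224, 0.029], 0.54)]
push top Y [0.0377 0.0403 0.0433]
lever -0.0139 -0.172 87.4
(np.int64(31), np.float64(-0.0423), np.float64(0.0614), np.float64(0.0557), np.float64(0.0068))
(np.int64(152), np.float64(-0.0667), np.float64(0.0696), np.float64(0.0595), np.float64(-0.001))
(np.int64(167), np.float64(-0.0673), np.float64(0.0698), np.float64(0.0598), np.float64(-0.0008))
(np.int64(160), np.float64(-0.0675), np.float64(0.0687), np.float64(0.0597), np.float64(-0.0013))
(np.int64(155), np.float64(-0.0699), np.float64(0.0658), np.float64(0.0592), np.float64(-0.0014))
nut_jar [([0.417, 0.123, 0.06], 0.67)]
threadlock_bottle [([0.427, -0.267, 0.061], 0.56), ([0.535, -0.183, 0.149], 0.44)]
loupe [([0.565, -0.079, 0.035], 0.71), ([0.662, 0.208, 0.032], 0.49)]
t 65.85 pos [ 0.4674 -0.3873  0.2628] jaw 174.5 j1,j6 [-0.81 -0.71] w 0.0004 F [ 0.8 -0.6  0.1]
  twist 0 alt 0 | shift(cm) after twist [ 6.29 38.52  7.48] | before twist [ 6.29 38.52  7.48]
```

View pics/l1.png

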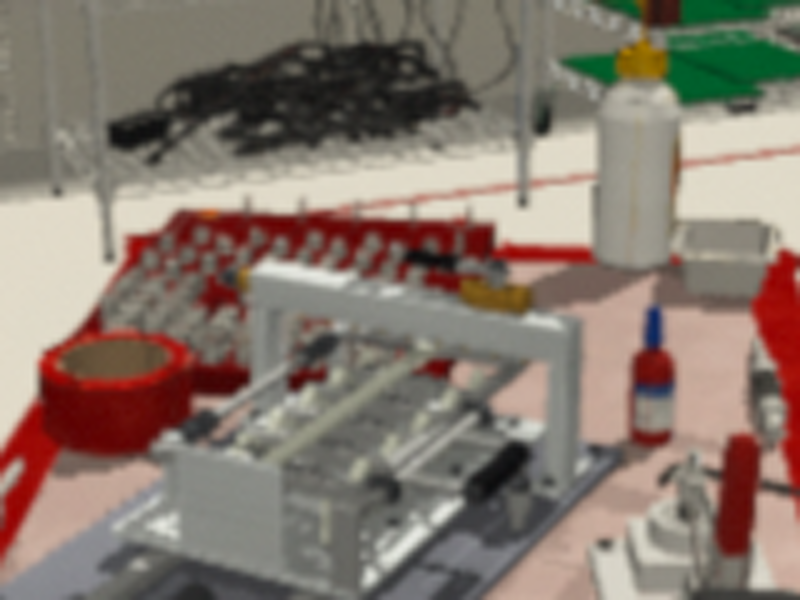

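View pics/l2.png

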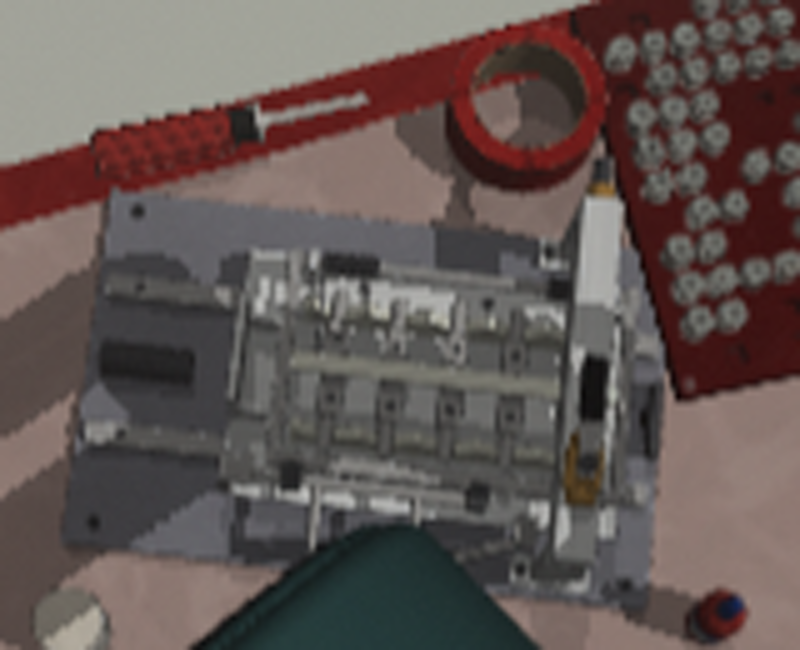

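Everything checks out: the lever is in line with the arch, the carriage is still home, the gate is bolted and the bystanders are where they were. Handing in.

```bash
python3 -c "
from bench import order
print(order.finish_job())"
```

```text
the job is handed in; nothing more can be done
None
```

The job is done and handed in after about 66 s of robot time. The system gave no verdict, so what follows rests on my own checks.

- **Spindles:** there were five. I laid one in each of the five rests, and before shutting the gate the cameras showed all five seated.
- **Gate and bolt:** the bolt was about 8 mm shot at the start, so I first withdrew it fully. That pulled the carriage along by about 5 mm, which the spring took back. I then swung the gate down and slid the bolt about 17 mm until it stopped. After I let go, the gate stayed down, up about 0.02 rad by the depth picture.
- **Carriage:** I pushed it to its end stop. With nothing touching it, it has stayed at about 92.5 mm. I did not see the pawl itself; the carriage not coming back is my evidence that it clicked in.
- **Air cock:** I turned the lever until it met its stop, at 16 N. In the last pictures it points along the arch, measuring 87 to 94° depending on the camera.
- **Bystanders:** the jar, small bottle and loupe are where they were, within a few millimetres.

In the last look, the arch hid the spindle nearest it from the top camera, and the push plate hid most of the one nearest it from the scene camera. The gate now lies over all of them, so the final spindle heights are less certain than the ones I took before shutting it. The networks also gave a few false finds, which I ignored.

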